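# Locate the slate in the painting jig and latch its gate

## Robot

A 7-joint arm with a two-finger parallel gripper is mounted at the origin on the work surface. World frame = base frame: x ahead of the robot, y to its left, z up, the work surface at z = 0. Lengths are in m, angles in rad, forces in N, time in s.
With the tool pointing down it reaches from about 0.4 to 0.85 m from the base axis. Payload 10.4 kg.
Tool frame: the origin (TCP) lies at the very end of the fingers, on their centre line; the grasp point (between the pads) lies r.grasp_offset behind it (r.grasp_offset is the distance from the TCP to the grasp point, in m); z points along the fingers, y is the direction in which the jaws open and shut (so a half turn about z gives the same grasp; the last joint's range is limited). The gripper opens to 87 mm and grips with 3 to 60 N. Pads are 19 mm wide; open, the fingers measure 117 mm over their backs; the gripper's body (75 mm by 190 mm) begins 51 mm behind the grasp point.
Start: joints at [1.276, 0.332, -0.065, 1.46, 0.022, 1.35, -0.088], TCP at [0.168, -0.602, 0.2] pointing down, gripper open.
Joint ranges: [-2.6, 2.6], [-0.5, 2.12], [-1.47, 1.34], [0.16, 2.42], [-1.27, 4.41], [0.06, 2.06], [-2.6, 2.6]. Speed limits (rad/s): [2.22, 2.22, 2.79, 2.79, 3.14, 3.14, 3.14].

## Interface

Orientations are given as a unit quaternion [x, y, z, w].
In Python, from bench import read_state, cams, job, r gives the robot as it stands. The module is installed in compiled form; this text tells all that it offers.
- The arm moves only by the tool arm_command, never from a script. Its argument "increments" is a list of rows, each an object of numbers: "gripper": the opening in per cent of the stroke, from 0 (shut) to 100 (fully open); "dx", "dy", "dz": the shift along the tool's x, y, z in m; "spin": the turn about the tool's z in degrees. In form: [{"gripper": .., "dx": .., "dy": .., "dz": .., "spin": ..}, ...]. A call has exactly 8 rows; each row shifts and turns the commanded pose from where the row before left it, along the tool's axes as they then stand; what a row does not reach is not made up. A row lasts 1/8 s, in which the tool goes at most 62.5 mm and 10.7 degrees, less where a joint would pass 70% of its speed; a pose out of reach is approached as far as the arm can. A call with a gripper value outside its range is refused whole. The fingers move at their own pace and stop on an object; "grip_force" is the grip in N (left out, the last holds). Time passes only in rows, so rows that do not move let the fingers close, or fill a call up. It gives the time, the measured TCP pose, the force and the opening at its end, in the units of the state.
- read_state(): the state, without advancing time (a new reading comes with each control period).
- cams.camera(name): name is "side" or "top" or "wrist"; returns the picture (400x640x3 uint8, red, green, blue); there is no depth.
- cams.camera_info(name): a dict with "K" (3x3 intrinsics, pixels), "k1" (the pictures are not rectified: a ray, as slopes to the right and down, at radius r is drawn at 1 + k1 r^2 times it, then the intrinsics apply), "rvec" (rotation vector, rad) and "tvec" (3), from world to camera coordinates, as OpenCV has them. Camera axes: x right, y down, z forward; pixel columns grow to the right and rows downward; lengths in m; the calibration is good to about 2 mm. A picture is of the moment at which its call begins: read the wrist's pose just before it. camera_info takes no time and is no camera call; for the wrist camera it gives the pose at the moment of the call.
- job.close_job(): hands the job in, once; it reports no verdict.
The state is a dict: "time": time; "joint_positions": joint angles; "joint_vel": joint speeds; "joint_torque": joint torques, N m; "ee_pos": TCP position; "eef_rot": TCP orientation; "ft_force": force on the tool from outside, world axes, zero at the start; "torque": the same for the moment, N m; "width": finger opening in m.
Only numpy, scipy, OpenCV 4.12 (cv2) and the standard library are available. Lean on these libraries where they do the work, as an engineer would, in place of code of your own. Each camera call takes 0.05 s, during which the arm holds its last target.

## Task

Push the slate slab on the painting jig fully home, flat against both steel dowels and the wooden end stop. Then swing the jig's gate shut behind it, lifting the latch bar by its knob over the catch and letting it drop back down behind the catch, so that the gate stays locked. Leave the bottles, palette, brush, cup and hair dryer where they are.

Things in the scene. Friction and masses are not known exactly. Their poses are not given: they have to be found in the camera images.
- jig: Painting jig fixed on the table: plywood base, upper face 12 mm above the table, spanning x -160 to 120, y -100 to 85 mm of its frame. Origin at table level, right below where the slab's centre must finally be. Dowels on the +y side, end stop at the +x end, gate along the -y side, -x end open. A hinge post 55 mm high stands at x -154, y -62 mm. Yaw within 15 degrees.
- slab: Dark grey slate slab, 150 (its x) x 100 (its y) x 18 mm, 0.45 to 0.85 kg, loose, lying flat on the jig's base, too wide to grip; pushing it takes up to about 6 N. Origin: centre of its underside. Starts 15 to 35 mm short of the dowels and 8 to 20 mm short of the end stop, turned up to 7 degrees. Home: x = y = 0, z = 12 mm in the jig's frame, its x along the jig's x.
- dowel1 (a point): First of two upright steel dowels, 16 mm diameter, 30 mm tall, fixed at x = -45, y = 58 mm of the jig's frame: its face touches the line y = 50 mm. Point on its axis at the top, 42 mm above the table.
- dowel2 (a point): Second dowel, alike, at x = 45, y = 58 mm of the jig's frame. Point on its axis at the top.
- stop (a point): Wooden end stop fixed on the jig, 60 mm long along y, 16 mm thick, top 38 mm above the table. Point: middle of the upper edge of its face towards the slab, x = 75, y = 0 mm of the jig's frame.
- hinge (a point): The vertical hinge axis of the gate, fixed at x = -140, y = -62 mm of the jig's frame; point at the base's upper face. Its axes are those of the jig.
- gate (a joint): Gate angle, rad: 0 = shut (gate runs from the hinge along the jig's +x, inner face 6 mm from the home slab), growing as it swings out to the jig's -y (clockwise from above), at most 1.6. Starts 1.0 to 1.35. A wooden ladder frame 210 mm long, 12 mm thick, top 48 mm above the table; light friction, it stays where left.
- bar (a joint): Latch bar angle, rad: 0 = down and level (start), positive = free end lifted, at most 0.7. Steel strip 10 mm thick, 14 mm high (37 to 51 mm above the table) on the gate's outer face. Turns on a level pin square to the gate, 20 mm from the hinge along the gate, 11 mm outside its middle plane, 44 mm above the table; free end 246 mm from the hinge. 0.18 kg, falls when let go.
- knob (a point): Knob to lift the bar and swing the gate by: upright round dark wooden peg, 20 mm diameter, 41 mm long, standing on the bar (51 to 92 mm above the table). Point on its axis, with the bar down 74 mm above the table, 200 mm from the hinge along the gate, 11 mm outside its middle plane. Moves and tilts with the bar: x along the bar away from the pin, y square to the gate (to the slab when shut).
- catch (a point): Middle of the top of the catch's square-edged steel lip: 20 mm along the jig's x, 8 mm thick, top 55 mm above the table, at x = 95, y = -85 mm of the jig's frame. Latched, the bar lies down behind it, on the slab's side. With the bar down the lip blocks the gate at about 0.09 rad; to pass over it the bar must be lifted to about 0.09 rad or more (knob 17 mm up).
- bottle_a: White paint bottle with black pointed cap, 42 mm diameter, 143 mm tall, loose; origin at the centre of its foot. A bystander.
- bottle_b: Ochre paint bottle with black pointed cap, 42 mm diameter, 158 mm tall, loose; origin at the centre of its foot. A bystander.
- bottle_c: Black paint bottle with grey pointed cap, 42 mm diameter, 143 mm tall, loose; origin at the centre of its foot. A bystander.
- palette: White round palette dish, 120 mm diameter, 18 mm high, loose; origin at the centre of its foot. A bystander.
- brush: Paint brush 180 mm long lying beside the jig on the dowel side; origin under its middle. A bystander.
- cup: Clear water cup, 76 mm diameter, 100 mm tall, standing on the gate's side; origin at the centre of its foot. A bystander.
- dryer: Silver hair dryer with black grip lying to the left, about 250 mm long; origin under the barrel's middle. A bystander.
Not all that is in view belongs to the job. Of the things like the slab, leave any that is blue; of the rest the larger one is meant.

How it is judged:
By the outcome, as a careful person would: the job done as asked, in the order asked, and still so for the second after the job is handed in, with the robot touching nothing.
It also fails if it takes over 72 s, if anything falls off the work surface, if the arm or the gripper's body presses on something with over 40 N, if the wrist force passes 120 N, or if a joint passes its speed limit or range.

## Working session

There is one attempt and no reset: what is moved stays moved. The work goes in short steps, Python scripts to look and compute and a tool call to move; the robot and the scene stay as the last step left them, time stands still between calls to the robot, and variables do not carry over. Pictures are saved under pics/ and viewed, and the job is handed in when it is done.

Besides the shell and the picture viewer there is one more tool, called after ">>>" as name(argument=value, ...) on one line, values as JSON. arm_command: Moves the arm, as the interface text tells. Its arguments: {"type":"object","properties":{"increments":{"type":"array","items":{"type":"object","properties":{"gripper":{"type":"number"},"dx":{"type":"number"},"dy":{"type":"number"},"dz":{"type":"number"},"spin":{"type":"number"}}}},"grip_force":{"type":"number"}},"required":["increments"]}

```bash
mkdir -p pics; ls; cat > h.py <<'E'
import numpy as np, cv2
from bench import read_state, cams, job, r
def snap(n,f):
    im=cams.camera(n); cv2.imwrite('pics/'+f,cv2.cvtColor(im,cv2.COLOR_RGB2BGR)); return im
def ray(info,u,v):
    K=np.array(info['K']);k1=info['k1']
    x=(u-K[0,2])/K[0,0]; y=(v-K[1,2])/K[1,1]
    rd=np.hypot(x,y); rr=rd
    for _ in range(50): rr=rd/(1+k1*rr*rr)
    s=rr/rd if rd>0 else 1
    R,_=cv2.Rodrigues(np.array(info['rvec'],float)); t=np.array(info['tvec'],float).ravel()
    d=R.T@np.array([x*s,y*s,1]); return -R.T@t, d/np.linalg.norm(d)
def onz(info,u,v,z):
    o,d=ray(info,u,v); return o+d*(z-o[2])/d[2]
def proj(info,P):
    R,_=cv2.Rodrigues(np.array(info['rvec'],float)); t=np.array(info['tvec'],float).ravel()
    c=R@np.array(P,float)+t; x=c[:2]/c[2]; x=x*(1+info['k1']*(x@x)); K=np.array(info['K'])
    return np.array([K[0,0]*x[0]+K[0,2],K[1,1]*x[1]+K[1,2]])
def tri(i1,p1,i2,p2):
    a,d=ray(i1,*p1); b,e=ray(i2,*p2)
    s,t=np.linalg.lstsq(np.stack([d,-e],1),b-a,rcond=None)[0]
    P,Q=a+s*d,b+t*e; return (P+Q)/2,np.linalg.norm(P-Q)
E
python3 - <<'E'
from h import *
import json
for n in ('side','top','wrist'):
    i=cams.camera_info(n); print(n,{k:np.round(np.array(v),4).tolist() for k,v in i.items()})
    snap(n,n+'0.png')
s=read_state(); print(s, r.grasp_offset)
E
```

```text
pics
side {'K': [[391.1434, 0.0, 318.927], [0.0, 391.1434, 203.3377], [0.0, 0.0, 1.0]], 'k1': -0.0879, 'rvec': [0.3696, -2.7997, 1.0862], 'tvec': [0.5485, 0.0616, 1.2692]}
top {'K': [[454.498, 0.0, 322.4354], [0.0, 454.498, 200.866], [0.0, 0.0, 1.0]], 'k1': -0.0192, 'rvec': [2.1545, -2.0423, 0.2208], 'tvec': [0.1028, 0.5649, 1.3307]}
wrist {'K': [[313.9258, 0.0, 315.9298], [0.0, 313.9258, 197.6791], [0.0, 0.0, 1.0]], 'k1': -0.0312, 'rvec': [-2.3283, 1.7672, 0.237], 'tvec': [-0.6244, -0.0325, 0.3893]}
{'time': 0.15, 'joint_positions': array([ 1.27639835,  0.33269369, -0.06466053,  1.46074449,  0.02160523,
        1.34992003, -0.08848638]), 'joint_vel': array([ 6.67704368e-04, -1.04232158e-03, -1.53858953e-04, -2.54741847e-03,
        6.38234891e-05,  2.04098634e-03, -7.72437942e-04]), 'joint_torque': array([ 7.57085363e-04, -6.23628044e+01,  2.45517486e-02, -3.90143323e+01,
       -6.14155456e-02,  3.72076908e-02,  9.34364539e-05]), 'ee_pos': array([ 0.16767672, -0.6017541 ,  0.19985911]), 'eef_rot': array([ 9.90780181e-01,  1.35478213e-01, -1.04836651e-04, -5.24869599e-04]), 'ft_force': array([-0.40041805,  0.63111255, -0.07783478]), 'torque': array([-0.01045705,  0.04455296, -0.06086285]), 'width': 0.08710447940497222} 0.0187
```

View pics/top0.png

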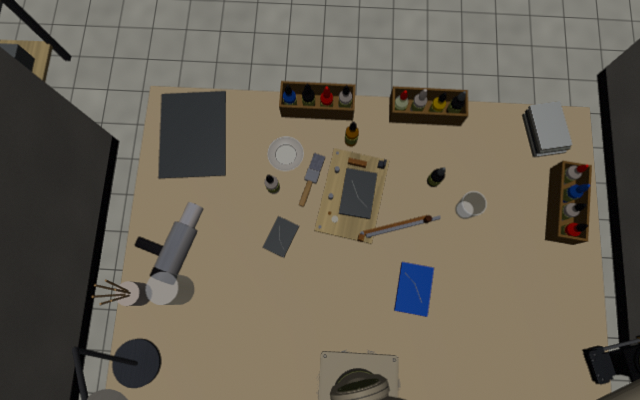

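View pics/side0.png

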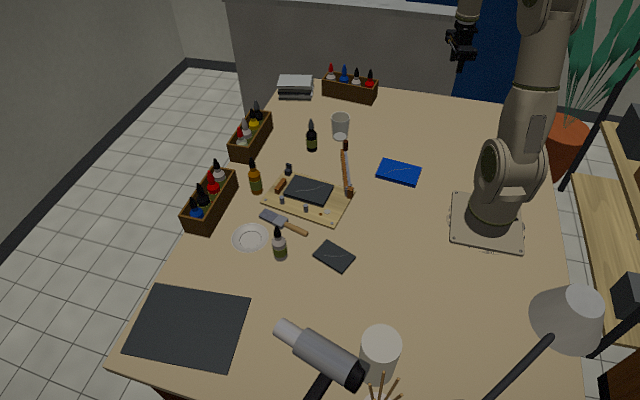

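View pics/wrist0.png

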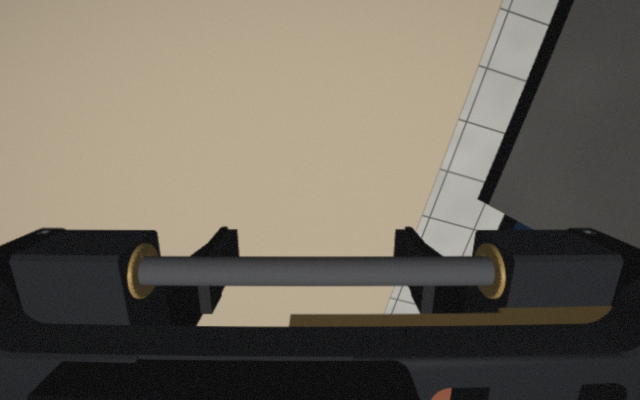

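```bash
python3 - <<'E'
import cv2
im=cv2.imread('pics/top0.png'); cv2.imwrite('pics/top0z.png',cv2.resize(im[130:260,290:450],None,fx=5,fy=5,interpolation=cv2.INTER_CUBIC)[:600,:800])
im=cv2.imread('pics/side0.png'); cv2.imwrite('pics/side0z.png',cv2.resize(im[130:240,245:405],None,fx=5,fy=5,interpolation=cv2.INTER_CUBIC)[:600,:800])
E
```

```text
(no output)
```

View pics/top0z.png

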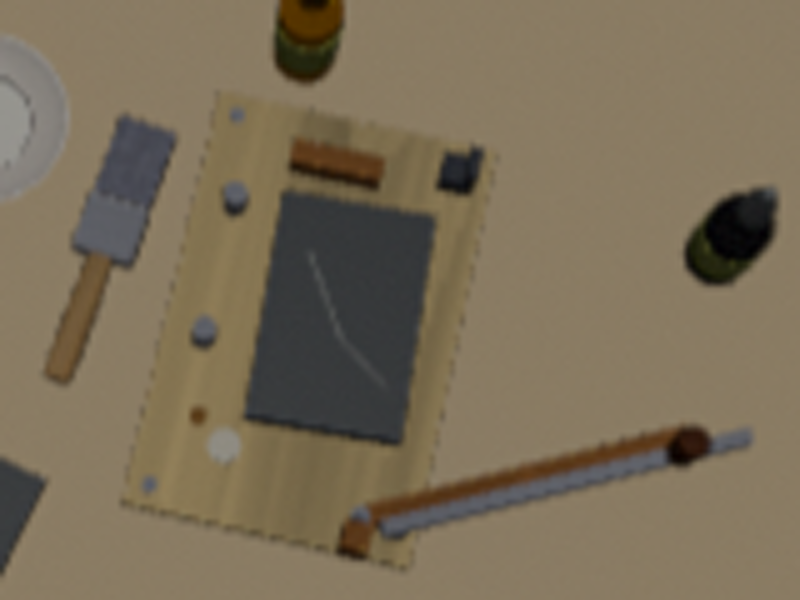

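View pics/side0z.png

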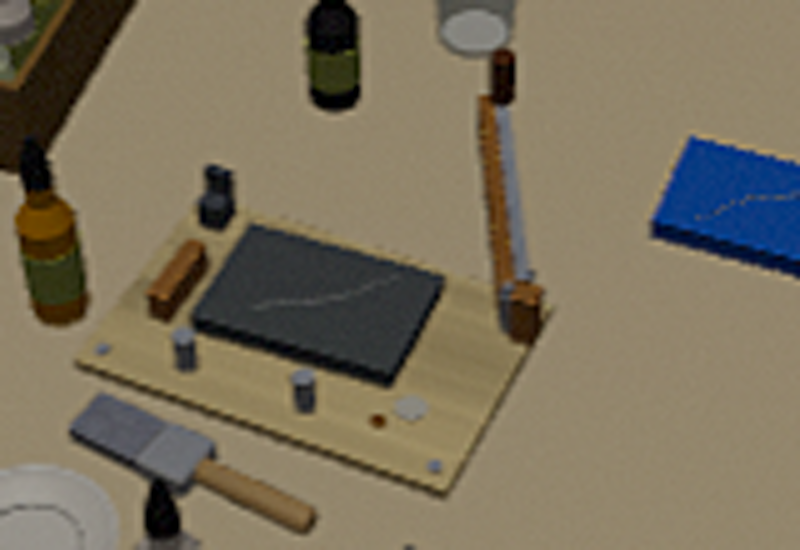

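```bash
cat > m1.py <<'E'
from h import *
T=cams.camera_info('top'); S=cams.camera_info('side')
tp=lambda x,y:((x+.5)/5-.5+290,(y+.5)/5-.5+130)
sp=lambda x,y:((x+.5)/5-.5+245,(y+.5)/5-.5+130)
c=[(218,92,.012),(497,150,.012),(408,568,.012),(124,503,.012)]
print('board'); B=[onz(T,*tp(x,y),z) for x,y,z in c]
for b in B: print(np.round(b,4))
print([round(float(np.linalg.norm(B[i]-B[(i+1)%4])),4) for i in range(4)])
print('d2,d1 top', onz(T,*tp(236,190),.042).round(4), onz(T,*tp(204,324),.042).round(4))
print('slab top', [onz(T,*tp(x,y),.03).round(4).tolist() for x,y in [(283,190),(435,213),(402,443),(246,418)]])
print('knob top', onz(T,*tp(690,440),.092).round(4))
print('bar tip', onz(T,*tp(750,437),.051).round(4))
print('tri d2',tri(T,tp(236,190),S,sp(183,336)),'d1',tri(T,tp(204,324),S,sp(304,376)))
print('tri knob',tri(T,tp(690,436),S,sp(504,56)))
print('tri slab', [tri(T,tp(*a),S,sp(*b)) for a,b in [((283,190),(194,319)),((435,213),(250,226)),((402,443),(443,278)),((246,418),(389,380))]])
print('catch',tri(T,tp(478,152),S,sp(218,170)))
E
python3 m1.py
```

```text
board
[0.7487 0.1082 0.012 ]
[ 0.7186 -0.0747  0.012 ]
[ 0.443  -0.0253  0.012 ]
[0.4745 0.1538 0.012 ]
[0.1854, 0.28, 0.1819, 0.278]
d2,d1 top [0.6735 0.0936 0.042 ] [0.5853 0.1095 0.042 ]
slab top [[0.6788, 0.0635, 0.03], [0.6686, -0.0338, 0.03], [0.5186, -0.0175, 0.03], [0.5293, 0.0803, 0.03]]
knob top [ 0.5176 -0.183   0.092 ]
bar tip [ 0.5296 -0.2288  0.051 ]
tri d2 (array([0.67413472, 0.09355733, 0.03911293]), np.float64(0.0005121621520720379)) d1 (array([0.58485495, 0.10941422, 0.04077365]), np.float64(0.0014263148233388742))
tri knob (array([ 0.51875769, -0.1825256 ,  0.09424337]), np.float64(0.0016341344267353317))
tri slab [(array([0.67918133, 0.0632035 , 0.02422245]), np.float64(0.002565990342723978)), (array([ 0.66955613, -0.03443051,  0.02461658]), np.float64(0.0012107144351967021)), (array([ 0.52092609, -0.01800752,  0.02367806]), np.float64(0.0022630086065805978)), (array([0.53307082, 0.0801204 , 0.01893113]), np.float64(0.00313765233287176))]
catch (array([ 0.70111022, -0.05774079,  0.05199857]), np.float64(0.004521020792206778))
```

```bash
cat >> h.py <<'E'
import sys
YAW=np.radians(-9.9); JO=np.array([0.618,0.0444])
def j2w(x,y):  # mm -> m
    c,s=np.cos(YAW),np.sin(YAW); return JO+np.array([c*x-s*y,s*x+c*y])/1000
def w2j(P):
    d=(np.array(P[:2])-JO)*1000; c,s=np.cos(YAW),np.sin(YAW); return np.array([c*d[0]+s*d[1],-s*d[0]+c*d[1]])
E
python3 - <<'E'
from h import *
T=cams.camera_info('top'); S=cams.camera_info('side')
tp=lambda x,y:((x+.5)/5-.5+290,(y+.5)/5-.5+130)
sp=lambda x,y:((x+.5)/5-.5+245,(y+.5)/5-.5+130)
print('c foot', w2j(onz(T,*tp(715,262),0)), 'tip',w2j(onz(T,*tp(767,190),.143)))
print('b foot', w2j(onz(T,*tp(306,58),0)))
print('a foot', w2j(onz(T,272,189,0)),'cup',w2j(onz(T,465,212,0)))
s=read_state()
for n,p in dict(pushY=(-16,-115),pushX=(-115,0)).items(): print(n,j2w(*p))
print('side checks: knob/hinge proj', proj(S,[*j2w(-140,-62),.012]),proj(S,[*j2w(75,0),.038]),proj(T,[*j2w(75,0),.038]),proj(T,[*j2w(95,-85),.055]),proj(S,[*j2w(95,-85),.055]))
print(w2j([.518,-.183]))
E
```

```text
c foot [  80.85010472 -253.21984529] tip [  85.47026384 -249.9793282 ]
b foot [158.08417731  34.51234573]
a foot [-58.14814454 248.12120532] cup [   6.30879161 -371.2673465 ]
pushY [ 0.5824664  -0.06613671]
pushX [0.50471243 0.06417185]
side checks: knob/hinge proj [346.2080122  195.34928575] [282.22177345 183.50750203] [356.54028059 163.42110845] [384.66642252 161.64917304] [288.44300416 163.33938731]
[ -59.41425521 -241.2067708 ]
```

>>> arm_command(increments=[{"gripper": 100, "spin": -9.2}, {"gripper": 100, "spin": -9.2}, {"gripper": 100, "spin": -9.2}, {"gripper": 100, "spin": -9.2}, {"gripper": 100, "spin": -9.2}, {"gripper": 100, "spin": -9.2}, {"gripper": 100, "spin": -9.3}, {"gripper": 100}])

```text
validation failed for argument at $.in...
```

```bash
cat >> h.py <<'E'
from scipy.spatial.transform import Rotation as Ro
def st():
    s=read_state(); R=Ro.from_quat(s['eef_rot']).as_matrix()
    yx=np.degrees(np.arctan2(R[1,0],R[0,0]))
    print('t',round(s['time'],2),'ee',s['ee_pos'].round(4),'jig mm',w2j(s['ee_pos']).round(1),'toolx yaw',yx.round(2),'ft',np.round(s['ft_force'],2),'w',round(s['width'],4),'tilt',R[2,2].round(5))
    return s,R
def todo(P):  # tool-frame shift to reach world P
    s,R=st(); print('shift tool',np.round(R.T@(np.array(P)-s['ee_pos']),4))
E
python3 -c "
from h import *
todo([*j2w(-16,-115),.2])"
```

```text
t 0.15 ee [ 0.1677 -0.6018  0.1999] jig mm [-332.5 -714. ] toolx yaw 15.57 ft [-0.4   0.63 -0.08] w 0.0871 tilt -1.0
shift tool [ 5.434e-01 -4.046e-01  3.000e-04]
```

>>> arm_command(increments=[{"gripper": 100, "dx": 0, "dy": 0, "dz": 0, "spin": -9.2}, {"gripper": 100, "dx": 0, "dy": 0, "dz": 0, "spin": -9.2}, {"gripper": 100, "dx": 0, "dy": 0, "dz": 0, "spin": -9.2}, {"gripper": 100, "dx": 0, "dy": 0, "dz": 0, "spin": -9.2}, {"gripper": 100, "dx": 0, "dy": 0, "dz": 0, "spin": -9.2}, {"gripper": 100, "dx": 0, "dy": 0, "dz": 0, "spin": -9.2}, {"gripper": 100, "dx": 0, "dy": 0, "dz": 0, "spin": -9.3}, {"gripper": 100, "dx": 0, "dy": 0, "dz": 0, "spin": 0}])

```text
time: 1.15
ee_pos: [0.1677, -0.602, 0.2002]
eef_rot: [0.766, 0.643, 0.0, -0.0]
ft_force: [-0.1, 0.0, 0.2]
width: 0.0871
```

```bash
python3 -c "
from h import *
todo([*j2w(-16,-115),.2])"
```

```text
t 1.15 ee [ 0.1677 -0.602   0.2002] jig mm [-332.5 -714.2] toolx yaw 80.01 ft [-0.06  0.02  0.22] w 0.0871 tilt -1.0
shift tool [5.997e-01 3.155e-01 4.000e-04]
```

>>> arm_command(increments=[{"gripper": 100, "dx": 0.0375, "dy": 0.0197, "dz": 0, "spin": 0}, {"gripper": 100, "dx": 0.0375, "dy": 0.0197, "dz": 0, "spin": 0}, {"gripper": 100, "dx": 0.0375, "dy": 0.0197, "dz": 0, "spin": 0}, {"gripper": 100, "dx": 0.0375, "dy": 0.0197, "dz": 0, "spin": 0}, {"gripper": 100, "dx": 0.0375, "dy": 0.0197, "dz": 0, "spin": 0}, {"gripper": 100, "dx": 0.0375, "dy": 0.0197, "dz": 0, "spin": 0}, {"gripper": 100, "dx": 0.0375, "dy": 0.0197, "dz": 0, "spin": 0}, {"gripper": 100, "dx": 0.0375, "dy": 0.0197, "dz": 0, "spin": 0}])

```text
time: 2.15
ee_pos: [0.3755, -0.3325, 0.2005]
eef_rot: [0.767, 0.642, -0.0, 0.0]
ft_force: [0.1, -0.4, 0.1]
width: 0.0874
```

>>> arm_command(increments=[{"gripper": 100, "dx": 0.0375, "dy": 0.0197, "dz": 0, "spin": 0}, {"gripper": 100, "dx": 0.0375, "dy": 0.0197, "dz": 0, "spin": 0}, {"gripper": 100, "dx": 0.0375, "dy": 0.0197, "dz": 0, "spin": 0}, {"gripper": 100, "dx": 0.0375, "dy": 0.0197, "dz": 0, "spin": 0}, {"gripper": 100, "dx": 0.0375, "dy": 0.0197, "dz": 0, "spin": 0}, {"gripper": 100, "dx": 0.0375, "dy": 0.0197, "dz": 0, "spin": 0}, {"gripper": 100, "dx": 0.0375, "dy": 0.0197, "dz": 0, "spin": 0}, {"gripper": 100, "dx": 0.0372, "dy": 0.0197, "dz": 0, "spin": 0}])

```text
time: 3.15
ee_pos: [0.5824, -0.0647, 0.2004]
eef_rot: [0.767, 0.641, -0.0, 0.0]
ft_force: [0.1, -0.4, 0.5]
width: 0.087
```

```bash
python3 -c "
from h import *
todo([*j2w(-16,-115),.2])
snap('wrist','w1.png'); i=cams.camera_info('wrist'); R=cv2.Rodrigues(np.array(i['rvec']))[0]; print(-R.T@np.array(i['tvec']))
print(proj(i,[*j2w(-45,58),.042]),proj(i,[*j2w(75,0),.038]),proj(i,[*j2w(95,-85),.055]))"
```

```text
t 3.15 ee [ 0.5824 -0.0647  0.2004] jig mm [ -16.3 -113.6] toolx yaw 79.79 ft [ 0.07 -0.36  0.47] w 0.087 tilt -1.0
shift tool [-0.0014  0.0004  0.0004]
[0.59570668 0.01050447 0.38388919]
[286.64395298  15.03633628] [403.39415785  77.79302816] [421.12580609 161.34391997]
```

View pics/w1.png

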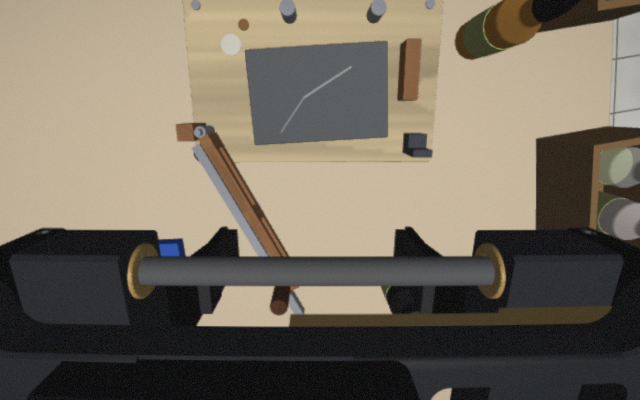

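```bash
python3 -c "
import cv2
im=cv2.imread('pics/w1.png'); cv2.imwrite('pics/w1z.png',cv2.convertScaleAbs(cv2.resize(im[0:190,180:446],None,fx=3,fy=3,interpolation=cv2.INTER_CUBIC),alpha=1.4))"
```

```text
(no output)
```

View pics/w1z.png

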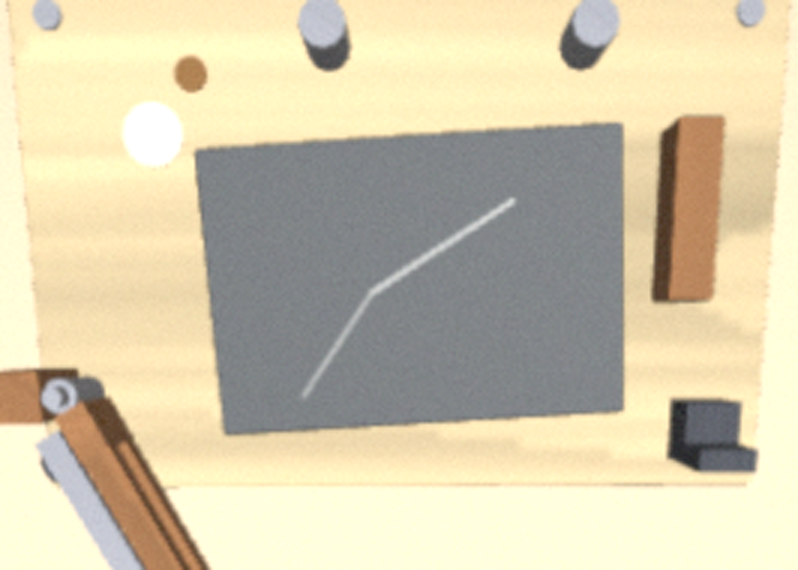

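```bash
cat > m2.py <<'E'
from h import *
i=cams.camera_info('wrist'); snap('wrist','w2.png'); st()
wp=lambda x,y:((x+.5)/3-.5+180,(y+.5)/3-.5)
for n,x,y,z in [('d1',322,22,.042),('d2',596,20,.042),('stopA',680,117,.038),('stopB',669,298,.038),('lip',728,459,.055),('slab',196,150,.03),('slab',622,123,.03),('slab',624,410,.03),('slab',226,434,.03),('board',167,487,.012),('board',745,485,.012)]:
    p=onz(i,*wp(x,y),z); print(n,p.round(4),w2j(p).round(1))
E
python3 m2.py; python3 -c "
import cv2,numpy as np
a=cv2.imread('pics/w1.png').astype(float);b=cv2.imread('pics/w2.png').astype(float);print(np.abs(a-b).mean()); print(cv2.phaseCorrelate(a[:190,:,1].copy(),b[:190,:,1].copy()))"
```

```text
t 3.25 ee [ 0.5832 -0.0604  0.2002] jig mm [ -16.3 -109.2] toolx yaw 80.18 ft [-0.44  0.3  -0.19] w 0.0867 tilt -1.0
d1 [0.5854 0.1163 0.042 ] [-44.5  65.2]
d2 [0.6737 0.1017 0.042 ] [45.1 66. ]
stopA [0.6989 0.0685 0.038 ] [75.6 37.7]
stopB [0.6889 0.0105 0.038 ] [ 75.6 -21.2]
lip [ 0.699  -0.0467  0.055 ] [ 95.5 -75.9]
slab [0.534 0.088 0.03 ] [-90.2  28.5]
slab [0.6812 0.0713 0.03  ] [57.7 37.3]
slab [ 0.6703 -0.0264  0.03  ] [ 63.7 -60.8]
slab [ 0.5231 -0.0098  0.03  ] [-84.2 -69.7]
board [ 0.4916 -0.0271  0.012 ] [-112.2  -92.2]
board [ 0.7184 -0.0657  0.012 ] [117.8 -91.2]
7.144393229166667
((-0.47581868946804207, 7.3563326423318784), 0.8341835414235964)
```

>>> arm_command(increments=[{"gripper": 100, "dx": 0, "dy": 0, "dz": 0, "spin": 0}, {"gripper": 100, "dx": 0, "dy": 0, "dz": 0, "spin": 0}, {"gripper": 100, "dx": 0, "dy": 0, "dz": 0, "spin": 0}, {"gripper": 100, "dx": 0, "dy": 0, "dz": 0, "spin": 0}, {"gripper": 100, "dx": 0, "dy": 0, "dz": 0, "spin": 0}, {"gripper": 100, "dx": 0, "dy": 0, "dz": 0, "spin": 0}, {"gripper": 100, "dx": 0, "dy": 0, "dz": 0, "spin": 0}, {"gripper": 100, "dx": 0, "dy": 0, "dz": 0, "spin": 0}])

```text
time: 4.25
ee_pos: [0.5817, -0.0657, 0.2004]
eef_rot: [0.766, 0.643, -0.0, 0.0]
ft_force: [0.2, 0.0, -1.0]
width: 0.0873
```

```bash
python3 -c "
from h import *
st(); i=cams.camera_info('wrist'); im=snap('wrist','w3.png')
import pickle; pickle.dump(i,open('w3.pkl','wb'))
im=cv2.imread('pics/w3.png'); cv2.imwrite('pics/w3z.png',cv2.convertScaleAbs(cv2.resize(im[0:190,180:446],None,fx=3,fy=3,interpolation=cv2.INTER_CUBIC),alpha=1.4))"
```

```text
t 4.25 ee [ 0.5817 -0.0657  0.2004] jig mm [ -16.9 -114.7] toolx yaw 80.08 ft [ 0.16  0.04 -0.96] w 0.0873 tilt -1.0
```

View pics/w3z.png

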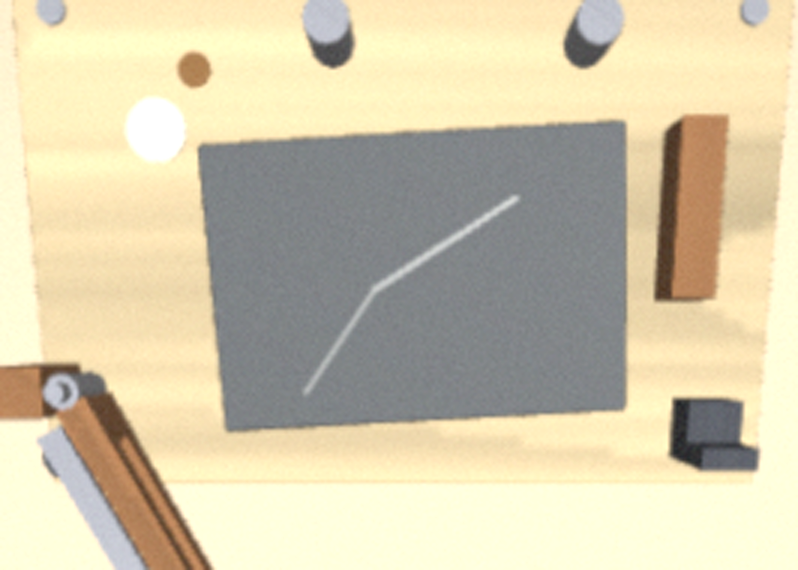

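```bash
cat > m3.py <<'E'
from h import *
import pickle
i=pickle.load(open('w3.pkl','rb'))
wp=lambda x,y:((x+.5)/3-.5+180,(y+.5)/3-.5)
for n,x,y,z in [('d1',326,21,.042),('d2',600,20,.042),('d1 base',333,56,.012),('d2base',580,56,.012),('stopA',684,117,.038),('stopB',672,298,.038),('lip',728,457,.055),('slab',199,146,.03),('slab',625,121,.03),('slab',625,408,.03),('slab',227,431,.03),('board',167,483,.012),('board',750,483,.012),('pin/hinge',62,392,.055)]:
    p=onz(i,*wp(x,y),z); print(n,p.round(4),w2j(p).round(1))
E
python3 m3.py
```

```text
d1 [0.584  0.1087 0.042 ] [-44.6  57.5]
d2 [0.6722 0.0938 0.042 ] [44.9 58. ]
d1 base [0.5835 0.1063 0.012 ] [-44.7  55. ]
d2base [0.6705 0.0912 0.012 ] [43.7 55.1]
stopA [0.6974 0.0606 0.038 ] [75.4 29.6]
stopB [0.687  0.0027 0.038 ] [ 75.2 -29.2]
lip [ 0.6963 -0.0536  0.055 ] [ 94.  -83.1]
slab [0.5326 0.0815 0.03  ] [-90.5  21.9]
slab [0.6795 0.064  0.03  ] [57.2 29.9]
slab [ 0.6679 -0.0334  0.03  ] [ 62.5 -68.1]
slab [ 0.5208 -0.0163  0.03  ] [-85.3 -76.5]
board [ 0.4891 -0.0332  0.012 ] [-113.7  -98.6]
board [ 0.7175 -0.073   0.012 ] [118.2 -98.5]
pin/hinge [0.4728 0.0081 0.055 ] [-136.8  -60.7]
```

>>> arm_command(increments=[{"gripper": 100, "dx": 0, "dy": 0.001, "dz": 0.03, "spin": 0}, {"gripper": 100, "dx": 0, "dy": 0.001, "dz": 0.03, "spin": 0}, {"gripper": 100, "dx": 0, "dy": 0, "dz": 0.03, "spin": 0}, {"gripper": 100, "dx": 0, "dy": 0, "dz": 0.03, "spin": 0}, {"gripper": 100, "dx": 0, "dy": 0, "dz": 0.03, "spin": 0}, {"gripper": 100, "dx": 0, "dy": 0, "dz": 0.02, "spin": 0}, {"gripper": 100, "dx": 0, "dy": 0, "dz": 0.011, "spin": 0}, {"gripper": 100, "dx": 0, "dy": 0, "dz": 0, "spin": 0}])

```text
time: 5.3
ee_pos: [0.5836, -0.066, 0.0192]
eef_rot: [0.766, 0.643, -0.0, -0.0]
ft_force: [-0.1, 0.1, 0.4]
width: 0.0872
```

>>> arm_command(increments=[{"gripper": 100, "dx": 0.006, "dy": 0, "dz": 0, "spin": 0}, {"gripper": 100, "dx": 0.006, "dy": 0, "dz": 0, "spin": 0}, {"gripper": 100, "dx": 0.005, "dy": 0, "dz": 0, "spin": 0}, {"gripper": 100, "dx": 0.004, "dy": 0, "dz": 0, "spin": 0}, {"gripper": 100, "dx": 0.003, "dy": 0, "dz": 0, "spin": 0}, {"gripper": 100, "dx": 0.002, "dy": 0, "dz": 0, "spin": 0}, {"gripper": 100, "dx": 0.002, "dy": 0, "dz": 0, "spin": 0}, {"gripper": 100, "dx": 0.002, "dy": 0, "dz": 0, "spin": 0}])

```text
time: 6.3
ee_pos: [0.5889, -0.0365, 0.0195]
eef_rot: [0.766, 0.643, -0.0, 0.0]
ft_force: [-0.7, 0.4, 0.1]
width: 0.087
```

```bash
python3 -c "
from h import *
st()"
```

```text
t 6.3 ee [ 0.5889 -0.0365  0.0195] jig mm [-14.8 -84.7] toolx yaw 80.07 ft [-0.68  0.44  0.11] w 0.087 tilt -1.0
```

>>> arm_command(increments=[{"gripper": 100, "dx": 0.003, "dy": 0, "dz": 0, "spin": 0}, {"gripper": 100, "dx": 0.003, "dy": 0, "dz": 0, "spin": 0}, {"gripper": 100, "dx": 0.003, "dy": 0, "dz": 0, "spin": 0}, {"gripper": 100, "dx": 0.003, "dy": 0, "dz": 0, "spin": 0}, {"gripper": 100, "dx": 0.002, "dy": 0, "dz": 0, "spin": 0}, {"gripper": 100, "dx": 0.002, "dy": 0, "dz": 0, "spin": 0}, {"gripper": 100, "dx": 0.002, "dy": 0, "dz": 0, "spin": 0}, {"gripper": 100, "dx": 0.001, "dy": 0, "dz": 0, "spin": 0}])

```text
time: 7.3
ee_pos: [0.5921, -0.0177, 0.0195]
eef_rot: [0.766, 0.643, 0.0, 0.0]
ft_force: [-0.1, 0.4, -0.1]
width: 0.087
```

```bash
python3 -c "
from h import *
st()"
```

```text
t 7.3 ee [ 0.5921 -0.0177  0.0195] jig mm [-14.8 -65.6] toolx yaw 80.08 ft [-0.14  0.41 -0.09] w 0.087 tilt -1.0
```

```bash
python3 -c "
from h import *
snap('wrist','w4.png');im=snap('side','s4.png')
im=cv2.imread('pics/s4.png'); cv2.imwrite('pics/s4z.png',cv2.convertScaleAbs(cv2.resize(im[120:240,245:405],None,fx=5,fy=5,interpolation=cv2.INTER_CUBIC),alpha=1.4))
"
```

```text
(no output)
```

View pics/w4.png

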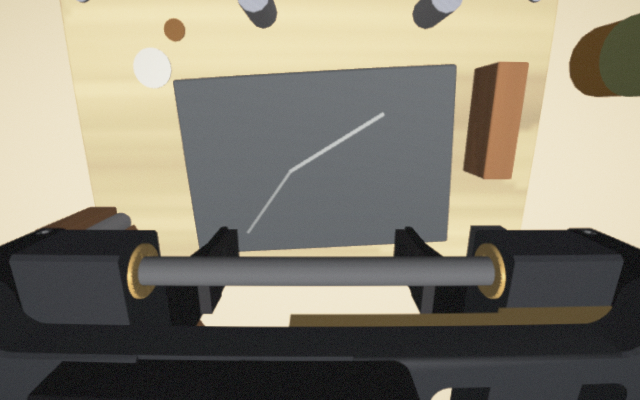

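View pics/s4z.png

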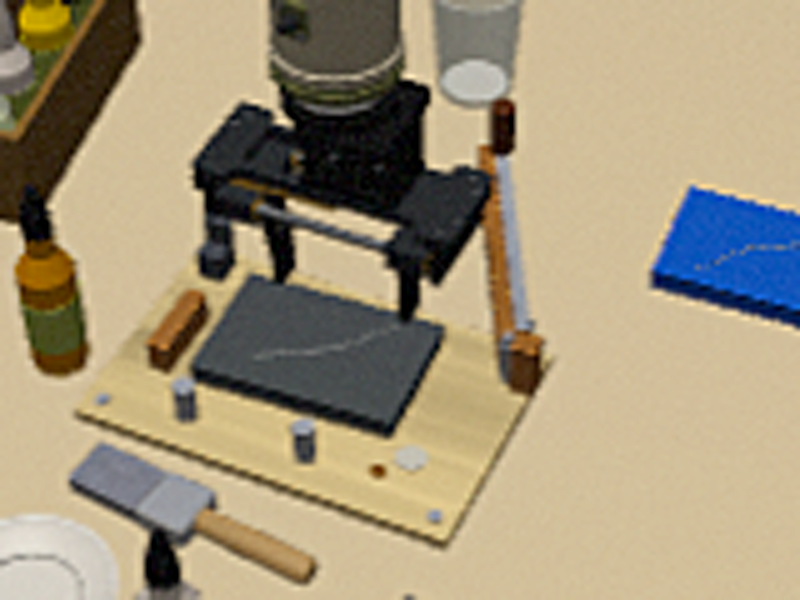

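```bash
python3 -c "
from h import *
s,R=st(); S=cams.camera_info('side')
f=lambda p:((proj(S,p)-[245,120])*5).round()
for y in (-.051,.051):
  for z in (0,-.0105):
    print(y,z,f(s['ee_pos']+R@[0,y,z]), f(s['ee_pos']+R@[.0095,y,z]))
for x,y in [(-85.3,-76.5),(62.5,-68.1),(57.2,29.9),(-90.5,21.9)]: print(f([*j2w(x,y),.03]),f([*j2w(x,y),.012]))
"
```

```text
t 7.4 ee [ 0.5921 -0.0177  0.0194] jig mm [-14.8 -65.6] toolx yaw 80.08 ft [-0.23  0.7  -1.28] w 0.087 tilt -1.0
-0.051 0 [410. 334.] [405. 343.]
-0.051 -0.0105 [410. 324.] [404. 333.]
0.051 0 [280. 293.] [274. 301.]
0.051 -0.0105 [280. 282.] [274. 291.]
[442. 322.] [442. 340.]
[249. 270.] [250. 288.]
[189. 361.] [191. 379.]
[389. 419.] [389. 437.]
```

```bash
python3 -c "
from h import *
i=cams.camera_info('wrist')
for u,v in [(175,80),(456,65),(447,240),(199,252)]: print(w2j(onz(i,u,v,.03)).round(1))
print(w2j(onz(i,472,178,.038)).round(1))
a=cv2.imread('pics/side0.png');b=cv2.imread('pics/s4.png')
m=np.hstack([a[150:220,270:345],b[150:220,270:345]]); cv2.imwrite('pics/cmp.png',cv2.convertScaleAbs(cv2.resize(m,None,fx=5,fy=5,interpolation=cv2.INTER_CUBIC),alpha=2))
b=cv2.imread('pics/w4.png');cv2.imwrite('pics/w4z.png',cv2.convertScaleAbs(cv2.resize(b[180:320,160:480],None,fx=2.5,fy=2.5,interpolation=cv2.INTER_CUBIC),alpha=2))
"
```

```text
[-89.2  22.2]
[57.  29.6]
[ 62.6 -67.6]
[-85.8 -75.4]
[ 68.7 -28.4]
```

View pics/cmp.png

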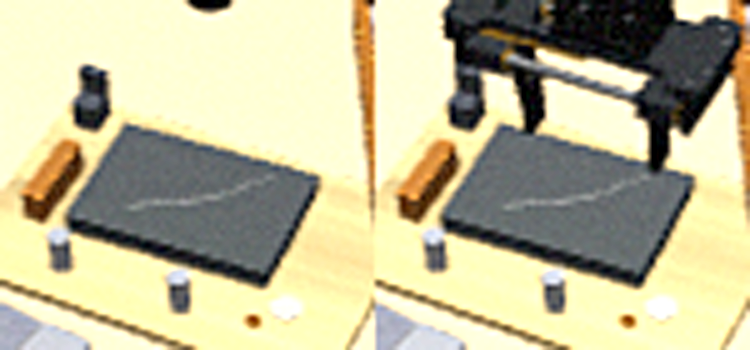

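View pics/w4z.png

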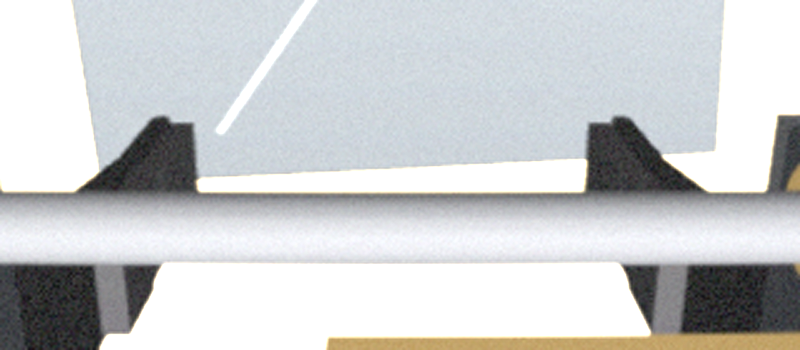

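```bash
python3 -c "
from h import *
i=cams.camera_info('wrist'); s,R=st()
for u,v in [(225,227),(237,229),(395,229),(407,227)]: 
  for z in (.0195,.03,.04):print(u,v,z,w2j(onz(i,u,v,z)).round(1))
for y in(-.0435,.0435):
 for x in (-.0095,0,.0095): print(proj(i,s['ee_pos']+R@[x,y,0]),proj(i,s['ee_pos']+R@[x,y,-.05]))
"
```

```text
t 7.4 ee [ 0.5921 -0.0177  0.0194] jig mm [-14.8 -65.6] toolx yaw 80.08 ft [-0.23  0.7  -1.28] w 0.087 tilt -1.0
225 227 0.0195 [-72.1 -63.3]
225 227 0.03 [-68.8 -59.4]
225 227 0.04 [-65.7 -55.6]
237 229 0.0195 [-64.7 -64.6]
237 229 0.03 [-61.8 -60.6]
237 229 0.04 [-59.2 -56.8]
395 229 0.0195 [ 33.8 -64.6]
395 229 0.03 [ 31.  -60.6]
395 229 0.04 [ 28.3 -56.8]
407 227 0.0195 [ 41.2 -63.3]
407 227 0.03 [ 38.  -59.3]
407 227 0.04 [ 34.9 -55.6]
[248.10584194 244.55925678] [226.44127228 286.65041617]
[247.22883438 230.46663669] [224.86581952 268.74696791]
[246.33798977 216.00107142] [223.2542559  250.18856279]
[385.76536113 244.61089503] [407.9568101 286.7220946]
[386.67456736 230.51721207] [409.58511501 268.81753768]
[387.59817691 216.05052728] [411.25082532 250.25794249]
```

>>> arm_command(increments=[{"gripper": 100, "dx": -0.006, "dy": 0, "dz": 0, "spin": 0}, {"gripper": 50, "dx": -0.008, "dy": 0, "dz": 0, "spin": 0}, {"gripper": 50, "dx": -0.008, "dy": 0, "dz": 0, "spin": 0}, {"gripper": 50, "dx": -0.006, "dy": 0, "dz": 0, "spin": 0}, {"gripper": 50, "dx": 0, "dy": 0, "dz": 0, "spin": 0}, {"gripper": 50, "dx": 0, "dy": 0, "dz": 0.003, "spin": 0}, {"gripper": 50, "dx": 0, "dy": 0, "dz": 0, "spin": 0}, {"gripper": 50, "dx": 0, "dy": 0, "dz": 0, "spin": 0}])

```text
time: 8.4
ee_pos: [0.5872, -0.045, 0.0164]
eef_rot: [0.765, 0.643, -0.0, -0.0]
ft_force: [-0.6, -0.8, -0.3]
width: 0.0438
```

```bash
python3 -c "
from h import *
s,R=st(); im=snap('side','s5.png')
im=cv2.imread('pics/s5.png'); cv2.imwrite('pics/s5z.png',cv2.convertScaleAbs(cv2.resize(im[140:240,265:365],None,fx=6,fy=6,interpolation=cv2.INTER_CUBIC),alpha=1.6))
snap('wrist','w5.png'); S=cams.camera_info('side')
f=lambda p:((proj(S,p)-[265,140])*6).round()
for y in (-.022,.022):
  print(f(s['ee_pos']+R@[0,y,0]),f(s['ee_pos']+R@[0,y,-.0105]))
"
```

```text
t 8.4 ee [ 0.5872 -0.045   0.0164] jig mm [-14.9 -93.4] toolx yaw 80.1 ft [-0.65 -0.81 -0.29] w 0.0438 tilt -1.0
[348. 241.] [347. 228.]
[281. 220.] [280. 207.]
```

View pics/s5z.png

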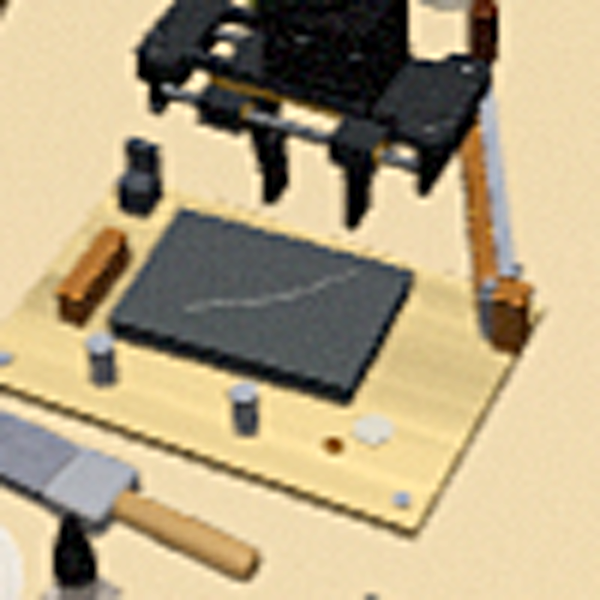

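View pics/w5.png

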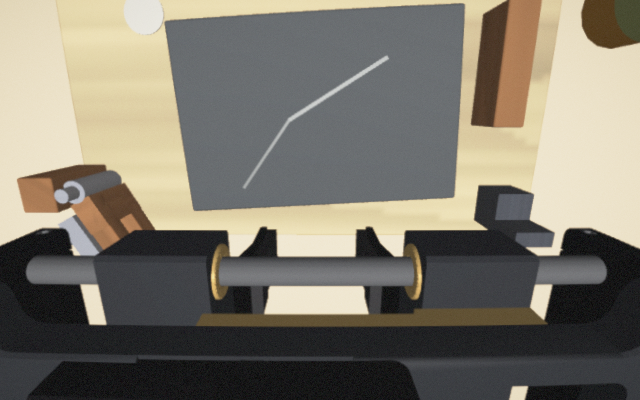

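>>> arm_command(increments=[{"gripper": 50, "dx": 0, "dy": 0, "dz": 0.001, "spin": 0}, {"gripper": 50, "dx": 0, "dy": 0, "dz": 0.001, "spin": 0}, {"gripper": 50, "dx": 0, "dy": 0, "dz": 0.001, "spin": 0}, {"gripper": 50, "dx": 0, "dy": 0, "dz": 0.001, "spin": 0}, {"gripper": 50, "dx": 0, "dy": 0, "dz": 0.001, "spin": 0}, {"gripper": 50, "dx": 0, "dy": 0, "dz": 0.001, "spin": 0}, {"gripper": 50, "dx": 0, "dy": 0, "dz": 0.0, "spin": 0}, {"gripper": 50, "dx": 0, "dy": 0, "dz": 0, "spin": 0}])

```text
time: 9.5
ee_pos: [0.5873, -0.0454, 0.0105]
eef_rot: [0.766, 0.643, 0.0, 0.0]
ft_force: [0.0, -0.3, 0.1]
width: 0.0438
```

```bash
python3 -c "
from h import *
s,R=st();snap('wrist','w6.png'); i=cams.camera_info('wrist')
for z in (0,-.01,-.02,-.03): print(z,[proj(i,s['ee_pos']+R@[x,-.022,z]).round() for x in(-.0095,.0095)])
im=cv2.imread('pics/w6.png');cv2.imwrite('pics/w6z.png',cv2.convertScaleAbs(cv2.resize(im[180:320,200:440],None,fx=3.3,fy=3.3,interpolation=cv2.INTER_CUBIC),alpha=3))
"
```

```text
t 9.5 ee [ 0.5873 -0.0454  0.0105] jig mm [-14.8 -93.7] toolx yaw 80.07 ft [ 0.02 -0.3   0.12] w 0.0438 tilt -1.0
0 [array([282., 245.]), array([281., 216.])]
-0.01 [array([280., 251.]), array([279., 221.])]
-0.02 [array([278., 259.]), array([277., 227.])]
-0.03 [array([276., 267.]), array([275., 234.])]
```

View pics/w6z.png

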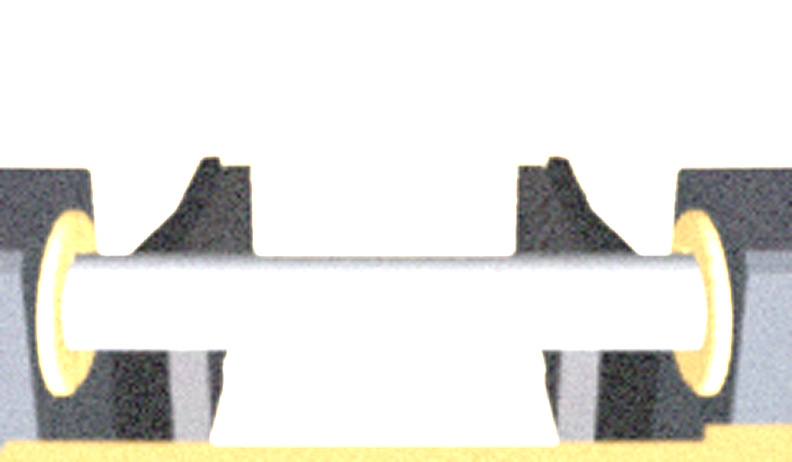

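>>> arm_command(increments=[{"gripper": 50, "dx": 0, "dy": 0, "dz": 0.002, "spin": 0}, {"gripper": 50, "dx": 0, "dy": 0, "dz": 0.002, "spin": 0}, {"gripper": 50, "dx": 0, "dy": 0, "dz": 0.002, "spin": 0}, {"gripper": 50, "dx": 0, "dy": 0, "dz": 0.002, "spin": 0}, {"gripper": 50, "dx": 0, "dy": 0, "dz": 0.001, "spin": 0}, {"gripper": 50, "dx": 0, "dy": 0, "dz": 0.001, "spin": 0}, {"gripper": 50, "dx": 0, "dy": 0, "dz": 0.0, "spin": 0}, {"gripper": 50, "dx": 0, "dy": 0, "dz": 0, "spin": 0}])

```text
time: 10.55
ee_pos: [0.5873, -0.0453, 0.0005]
eef_rot: [0.766, 0.643, 0.0, 0.0]
ft_force: [-0.0, 1.0, 0.2]
width: 0.0437
```

```bash
python3 -c "
from h import *
s,R=st();im=snap('side','s6.png')
im=cv2.imread('pics/s6.png'); cv2.imwrite('pics/s6z.png',cv2.convertScaleAbs(cv2.resize(im[140:240,265:365],None,fx=6,fy=6,interpolation=cv2.INTER_CUBIC),alpha=1.6))
S=cams.camera_info('side')
f=lambda p:((proj(S,p)-[265,140])*6).round()
for y in (-.022,.022):
  print(f(s['ee_pos']+R@[0,y,0]),f(s['ee_pos']+R@[0,y,-.0205]))
"
```

```text
t 10.55 ee [ 5.873e-01 -4.530e-02  5.000e-04] jig mm [-14.8 -93.7] toolx yaw 80.08 ft [-0.02  0.96  0.23] w 0.0437 tilt -1.0
[348. 259.] [347. 235.]
[282. 238.] [281. 214.]
```

View pics/s6z.png

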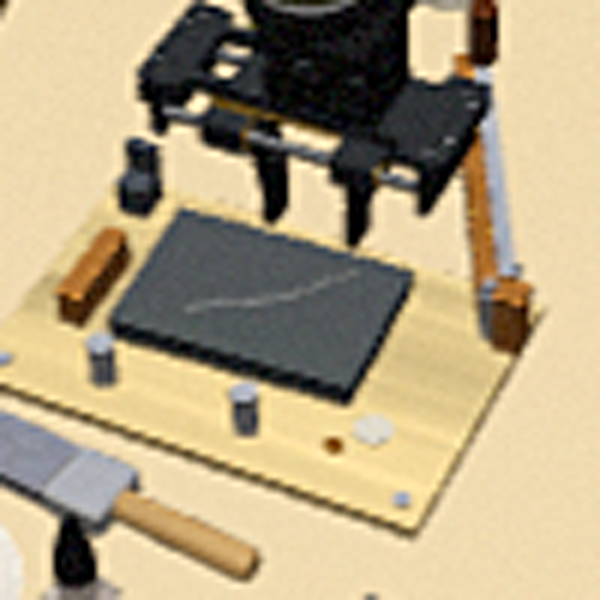

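>>> arm_command(increments=[{"gripper": 50, "dx": 0.004, "dy": 0, "dz": 0, "spin": 0}, {"gripper": 50, "dx": 0.004, "dy": 0, "dz": 0, "spin": 0}, {"gripper": 50, "dx": 0.003, "dy": 0, "dz": 0, "spin": 0}, {"gripper": 50, "dx": 0.003, "dy": 0, "dz": 0, "spin": 0}, {"gripper": 50, "dx": 0.003, "dy": 0, "dz": 0, "spin": 0}, {"gripper": 50, "dx": 0.003, "dy": 0, "dz": 0, "spin": 0}, {"gripper": 50, "dx": 0.003, "dy": 0, "dz": 0.0, "spin": 0}, {"gripper": 50, "dx": 0.003, "dy": 0, "dz": 0, "spin": 0}])

```text
time: 11.6
ee_pos: [0.5919, -0.0195, 0.0005]
eef_rot: [0.766, 0.643, 0.0, 0.0]
ft_force: [-0.7, -3.4, 0.6]
width: 0.0438
```

```bash
python3 -c "
from h import *
s,R=st();im=snap('wrist','w7.png')
"
```

```text
t 11.6 ee [ 5.919e-01 -1.950e-02  5.000e-04] jig mm [-14.7 -67.4] toolx yaw 80.07 ft [-0.71 -3.39  0.57] w 0.0438 tilt -1.0
```

View pics/w7.png

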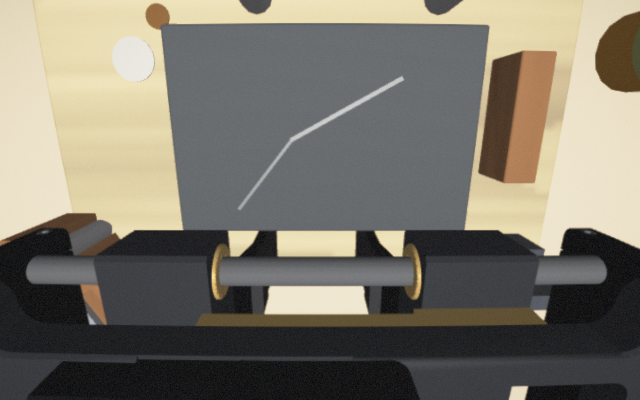

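The wrist view shows the slab squared up by the two fingers (its near edge lies level at v≈230) and still short of the dowels. I'll keep pushing slowly.

>>> arm_command(increments=[{"gripper": 50, "dx": 0.002, "dy": 0, "dz": 0, "spin": 0}, {"gripper": 50, "dx": 0.001, "dy": 0, "dz": 0, "spin": 0}, {"gripper": 50, "dx": 0.001, "dy": 0, "dz": 0, "spin": 0}, {"gripper": 50, "dx": 0.001, "dy": 0, "dz": 0, "spin": 0}, {"gripper": 50, "dx": 0.001, "dy": 0, "dz": 0, "spin": 0}, {"gripper": 50, "dx": 0.001, "dy": 0, "dz": 0, "spin": 0}, {"gripper": 50, "dx": 0.0005, "dy": 0, "dz": 0.0, "spin": 0}, {"gripper": 50, "dx": 0, "dy": 0, "dz": 0, "spin": 0}])

```text
time: 12.65
ee_pos: [0.5931, -0.0122, 0.0004]
eef_rot: [0.766, 0.643, 0.0, 0.0]
ft_force: [-0.7, -2.8, -0.4]
width: 0.0435
```

```bash
python3 -c "
from h import *
s,R=st()
"
```

```text
t 12.65 ee [ 5.931e-01 -1.220e-02  4.000e-04] jig mm [-14.8 -60. ] toolx yaw 80.08 ft [-0.71 -2.83 -0.43] w 0.0435 tilt -1.0
```

>>> arm_command(increments=[{"gripper": 50, "dx": 0.0005, "dy": 0, "dz": 0, "spin": 0}, {"gripper": 50, "dx": 0.0005, "dy": 0, "dz": 0, "spin": 0}, {"gripper": 50, "dx": 0.0005, "dy": 0, "dz": 0, "spin": 0}, {"gripper": 50, "dx": 0.0005, "dy": 0, "dz": 0, "spin": 0}, {"gripper": 50, "dx": 0, "dy": 0, "dz": 0, "spin": 0}, {"gripper": 50, "dx": 0, "dy": 0, "dz": 0, "spin": 0}, {"gripper": 50, "dx": 0, "dy": 0, "dz": 0.0, "spin": 0}, {"gripper": 50, "dx": 0, "dy": 0, "dz": 0, "spin": 0}])

```text
time: 13.65
ee_pos: [0.5931, -0.0117, 0.0004]
eef_rot: [0.766, 0.643, -0.001, 0.0]
ft_force: [-2.4, -7.0, 1.8]
width: 0.0437
```

```bash
python3 -c "
from h import *
s,R=st();im=snap('wrist','w8.png')
"
```

```text
t 13.65 ee [ 5.931e-01 -1.170e-02  4.000e-04] jig mm [-14.8 -59.6] toolx yaw 80.02 ft [-2.4  -6.99  1.78] w 0.0437 tilt -1.0
```

View pics/w8.png

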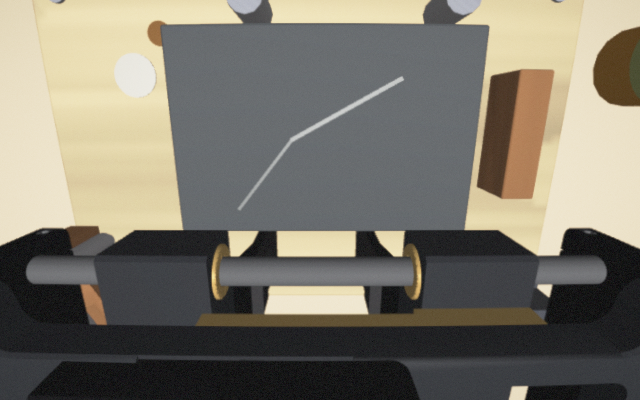

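>>> arm_command(increments=[{"gripper": 50, "dx": 0.001, "dy": 0, "dz": 0, "spin": 0}, {"gripper": 50, "dx": 0, "dy": 0, "dz": 0, "spin": 0}, {"gripper": 50, "dx": -0.005, "dy": 0, "dz": 0, "spin": 0}, {"gripper": 50, "dx": -0.015, "dy": 0, "dz": 0, "spin": 0}, {"gripper": 0, "dx": 0, "dy": 0, "dz": -0.02, "spin": 0}, {"gripper": 0, "dx": 0, "dy": 0, "dz": -0.04, "spin": 0}, {"gripper": 0, "dx": 0.0, "dy": -0.01, "dz": 0.0, "spin": 0}, {"gripper": 0, "dx": 0.01, "dy": -0.02, "dz": 0, "spin": 0}])

```text
time: 14.7
ee_pos: [0.5625, -0.0143, 0.0615]
eef_rot: [0.766, 0.643, 0.001, 0.001]
ft_force: [-0.2, -0.3, 0.2]
width: 0.0116
```

>>> arm_command(increments=[{"gripper": 0, "dx": 0.02, "dy": -0.025, "dz": 0, "spin": 0}, {"gripper": 0, "dx": 0.02, "dy": -0.025, "dz": 0, "spin": 0}, {"gripper": 0, "dx": 0.015, "dy": -0.02, "dz": 0, "spin": 0}, {"gripper": 0, "dx": 0.01, "dy": -0.01, "dz": 0, "spin": 0}, {"gripper": 0, "dx": 0.003, "dy": 0, "dz": 0, "spin": 0}, {"gripper": 0, "dx": 0, "dy": 0, "dz": 0, "spin": 0}, {"gripper": 0, "dx": 0.0, "dy": 0, "dz": 0.0, "spin": 0}, {"gripper": 0, "dx": 0, "dy": 0, "dz": 0, "spin": 0}])

```text
time: 15.7
ee_pos: [0.4954, 0.0663, 0.0603]
eef_rot: [0.766, 0.643, -0.0, -0.0]
ft_force: [0.5, 0.3, 0.3]
width: 0.0006
```

```bash
python3 -c "
from h import *
s,R=st();im=snap('wrist','w9.png')
i=cams.camera_info('wrist')
im=cv2.imread('pics/w9.png');cv2.imwrite('pics/w9b.png',cv2.convertScaleAbs(im,alpha=1.5))
im=cv2.imread('pics/w9.png'); todo([*j2w(-125,0),.06])
snap('top','t9.png'); im=cv2.imread('pics/t9.png'); cv2.imwrite('pics/t9z.png',cv2.convertScaleAbs(cv2.resize(im[130:250,290:450],None,fx=5,fy=5,interpolation=cv2.INTER_CUBIC),alpha=1.5))
"
```

```text
t 15.7 ee [0.4954 0.0663 0.0603] jig mm [-124.5    0.5] toolx yaw 80.03 ft [0.54 0.35 0.32] w 0.0006 tilt -1.0
t 15.75 ee [0.4953 0.0664 0.0603] jig mm [-124.6    0.6] toolx yaw 80.04 ft [-0.25 -0.08  0.12] w 0.0004 tilt -1.0
shift tool [-0.0006 -0.0004  0.0003]
```

View pics/w9b.png

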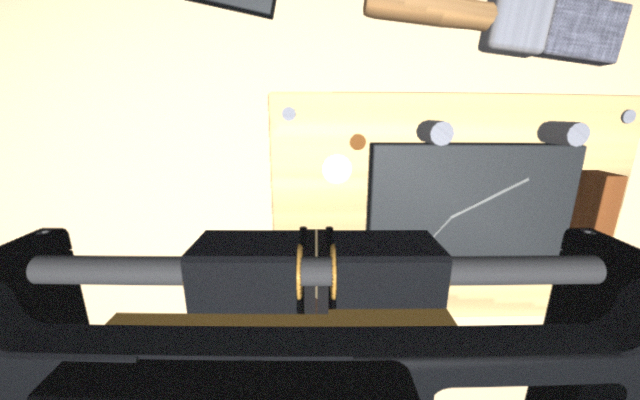

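View pics/t9z.png

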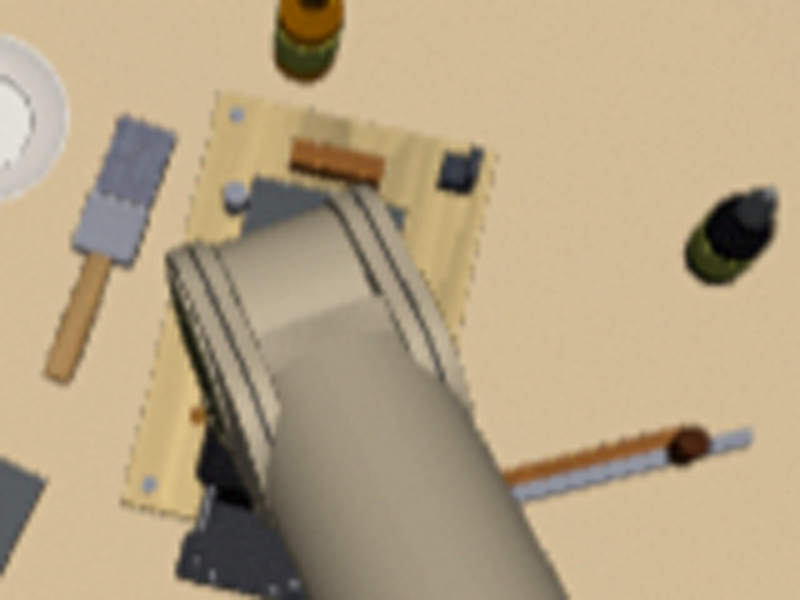

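>>> arm_command(increments=[{"gripper": 0, "dx": 0, "dy": 0, "dz": 0.02, "spin": 0}, {"gripper": 0, "dx": 0, "dy": 0, "dz": 0.02, "spin": 0}, {"gripper": 0, "dx": 0, "dy": 0, "dz": 0.012, "spin": 0}, {"gripper": 0, "dx": 0, "dy": 0, "dz": 0.006, "spin": 0}, {"gripper": 0, "dx": 0, "dy": 0, "dz": 0.002, "spin": 0}, {"gripper": 0, "dx": 0, "dy": 0, "dz": 0, "spin": 0}, {"gripper": 0, "dx": 0.0, "dy": 0.004, "dz": 0.0, "spin": 0}, {"gripper": 0, "dx": 0, "dy": 0.004, "dz": 0, "spin": 0}])

```text
time: 16.8
ee_pos: [0.5037, 0.0652, 0.0008]
eef_rot: [0.766, 0.643, 0.0, 0.0]
ft_force: [-0.3, -0.0, 0.8]
width: 0.0007
```

>>> arm_command(increments=[{"gripper": 0, "dx": 0, "dy": 0.004, "dz": 0, "spin": 0}, {"gripper": 0, "dx": 0, "dy": 0.004, "dz": 0, "spin": 0}, {"gripper": 0, "dx": 0, "dy": 0.003, "dz": 0, "spin": 0}, {"gripper": 0, "dx": 0, "dy": 0.003, "dz": 0, "spin": 0}, {"gripper": 0, "dx": 0, "dy": 0.003, "dz": 0, "spin": 0}, {"gripper": 0, "dx": 0, "dy": 0.003, "dz": 0, "spin": 0}, {"gripper": 0, "dx": 0.0, "dy": 0.002, "dz": 0.0, "spin": 0}, {"gripper": 0, "dx": 0, "dy": 0.002, "dz": 0, "spin": 0}])

```text
time: 17.8
ee_pos: [0.5253, 0.0614, 0.0002]
eef_rot: [0.766, 0.643, -0.001, -0.001]
ft_force: [-7.7, 1.1, 5.9]
width: 0.0005
```

```bash
python3 -c "
from h import *
s,R=st();im=snap('wrist','w10.png')
"
```

```text
t 17.8 ee [5.253e-01 6.140e-02 2.000e-04] jig mm [-94.2   0.8] toolx yaw 80.09 ft [-7.69  1.07  5.87] w 0.0005 tilt -1.0
```

View pics/w10.png

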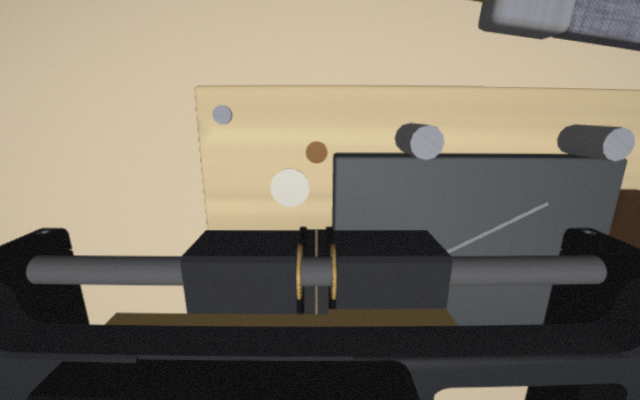

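>>> arm_command(increments=[{"gripper": 0, "dx": 0, "dy": 0.002, "dz": 0, "spin": 0}, {"gripper": 0, "dx": 0, "dy": 0.002, "dz": 0, "spin": 0}, {"gripper": 0, "dx": 0, "dy": 0.002, "dz": 0, "spin": 0}, {"gripper": 0, "dx": 0, "dy": 0.001, "dz": 0, "spin": 0}, {"gripper": 0, "dx": 0, "dy": 0.001, "dz": 0, "spin": 0}, {"gripper": 0, "dx": 0, "dy": 0.001, "dz": 0, "spin": 0}, {"gripper": 0, "dx": 0.0, "dy": 0.0, "dz": 0.0, "spin": 0}, {"gripper": 0, "dx": 0, "dy": 0.0, "dz": 0, "spin": 0}])

```text
time: 18.85
ee_pos: [0.5342, 0.0599, 0.0002]
eef_rot: [0.765, 0.643, -0.001, -0.001]
ft_force: [-5.9, 1.0, 3.8]
width: 0.0002
```

```bash
python3 -c "
from h import *
s,R=st();im=snap('wrist','w11.png')
"
```

```text
t 18.85 ee [5.342e-01 5.990e-02 2.000e-04] jig mm [-85.2   0.8] toolx yaw 80.1 ft [-5.91  0.95  3.82] w 0.0002 tilt -1.0
```

View pics/w11.png

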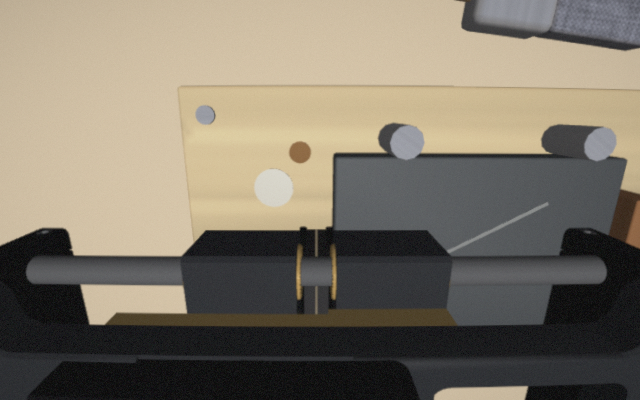

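```bash
python3 -c "
from h import *
i=cams.camera_info('wrist')
print(w2j(onz(i,333,154,.03)),w2j(onz(i,621,156,.03)))
"
```

```text
[-77.39455754  52.2186309 ] [67.75903042 51.99026209]
```

>>> arm_command(increments=[{"gripper": 0, "dx": 0, "dy": 0.001, "dz": 0, "spin": 0}, {"gripper": 0, "dx": 0, "dy": 0.001, "dz": 0, "spin": 0}, {"gripper": 0, "dx": 0, "dy": 0.001, "dz": 0, "spin": 0}, {"gripper": 0, "dx": 0, "dy": 0.0005, "dz": 0, "spin": 0}, {"gripper": 0, "dx": 0, "dy": 0.0005, "dz": 0, "spin": 0}, {"gripper": 0, "dx": 0, "dy": 0.0005, "dz": 0, "spin": 0}, {"gripper": 0, "dx": 0.0, "dy": 0.0, "dz": 0.0, "spin": 0}, {"gripper": 0, "dx": 0, "dy": 0.0, "dz": 0, "spin": 0}])

```text
time: 19.9
ee_pos: [0.5362, 0.0596, -0.0001]
eef_rot: [0.765, 0.644, -0.003, -0.002]
ft_force: [-16.6, 1.6, 14.7]
width: 0.0004
```

```bash
python3 -c "
from h import *
s,R=st()
"
```

```text
t 19.9 ee [ 5.362e-01  5.960e-02 -1.000e-04] jig mm [-83.2   0.9] toolx yaw 80.14 ft [-16.62   1.65  14.75] w 0.0004 tilt -0.99997
```

>>> arm_command(increments=[{"gripper": 0, "dx": 0, "dy": -0.006, "dz": 0, "spin": 0}, {"gripper": 0, "dx": 0, "dy": -0.02, "dz": 0, "spin": 0}, {"gripper": 0, "dx": 0, "dy": 0, "dz": -0.05, "spin": 0}, {"gripper": 0, "dx": 0, "dy": 0, "dz": -0.05, "spin": 0}, {"gripper": 0, "dx": -0.03, "dy": 0.025, "dz": -0.05, "spin": 0}, {"gripper": 50, "dx": -0.03, "dy": 0.025, "dz": -0.05, "spin": 0}, {"gripper": 50, "dx": -0.03, "dy": 0.025, "dz": 0.0, "spin": 0}, {"gripper": 50, "dx": -0.02, "dy": 0.015, "dz": 0, "spin": 0}])

```text
time: 20.9
ee_pos: [0.5842, -0.0616, 0.199]
eef_rot: [0.766, 0.643, 0.0, 0.0]
ft_force: [-0.5, -0.4, 0.2]
width: 0.0227
```

>>> arm_command(increments=[{"gripper": 50, "dx": -0.005, "dy": 0, "dz": 0, "spin": 0}, {"gripper": 50, "dx": 0, "dy": 0, "dz": 0, "spin": 0}, {"gripper": 50, "dx": 0, "dy": 0, "dz": 0, "spin": 0}, {"gripper": 50, "dx": 0, "dy": 0, "dz": 0, "spin": 0}, {"gripper": 50, "dx": 0, "dy": 0, "dz": 0, "spin": 0}, {"gripper": 50, "dx": 0, "dy": 0, "dz": 0, "spin": 0}, {"gripper": 50, "dx": 0, "dy": 0, "dz": 0, "spin": 0}, {"gripper": 50, "dx": 0, "dy": 0, "dz": 0, "spin": 0}])

```text
time: 21.9
ee_pos: [0.5827, -0.0645, 0.199]
eef_rot: [0.766, 0.643, 0.0, 0.0]
ft_force: [-0.6, 0.3, 0.0]
width: 0.0432
```

```bash
python3 -c "
from h import *
import pickle
s,R=st();i=cams.camera_info('wrist');im=snap('wrist','w12.png');pickle.dump(i,open('w12.pkl','wb'))
im=cv2.imread('pics/w12.png');cv2.imwrite('pics/w12z.png',cv2.convertScaleAbs(cv2.resize(im[0:190,180:446],None,fx=3,fy=3,interpolation=cv2.INTER_CUBIC),alpha=1.4))
"
```

```text
t 21.9 ee [ 0.5827 -0.0645  0.199 ] jig mm [ -16.1 -113.3] toolx yaw 80.07 ft [-0.61  0.33  0.04] w 0.0432 tilt -1.0
```

View pics/w12z.png

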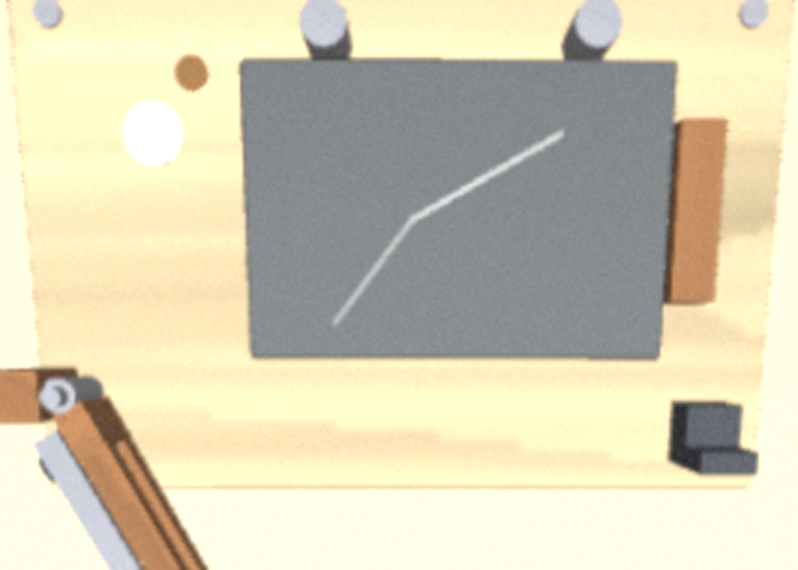

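View pics/w12.png

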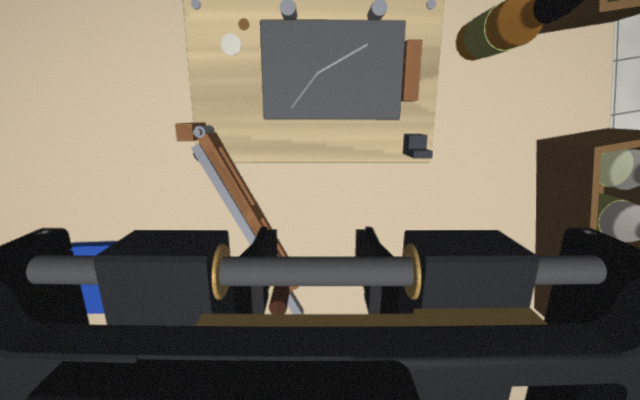

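```bash
python3 -c "
from h import *
import pickle
i=pickle.load(open('w12.pkl','rb'))
wp=lambda x,y:((x+.5)/3-.5+180,(y+.5)/3-.5)
for n,x,y,z in [('d1',323,22,.042),('d2',598,22,.042),('stopA',681,119,.038),('stopB',670,301,.038),('lip',728,461,.055),('slab',240,59,.03),('slab',677,61,.03),('slab',659,358,.03),('slab',252,356,.03),('hingepin',57,396,.055)]:
    p=onz(i,*wp(x,y),z); print(n,w2j(p).round(1))
im=cv2.imread('pics/w12.png');cv2.imwrite('pics/w12y.png',cv2.convertScaleAbs(cv2.resize(im[0:130,250:430],None,fx=4.4,fy=4.4,interpolation=cv2.INTER_CUBIC),alpha=1.8))
"
```

```text
d1 [-44.7  58.1]
d2 [44.8 58.3]
stopA [74.8 30. ]
stopB [ 74.9 -29. ]
lip [ 94.3 -83. ]
slab [-74.1  50.4]
slab [74.4 50. ]
slab [ 74.4 -48.6]
slab [-73.8 -48. ]
hingepin [-137.3  -60.6]
```

View pics/w12y.png

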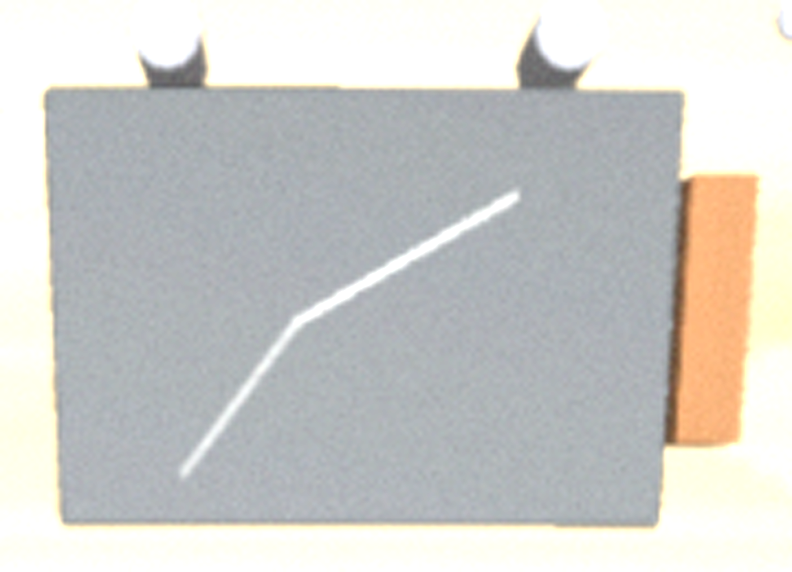

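>>> arm_command(increments=[{"gripper": 50, "dx": 0.005, "dy": 0.008, "dz": 0.04, "spin": 0}, {"gripper": 50, "dx": 0.005, "dy": 0.008, "dz": 0.05, "spin": 0}, {"gripper": 50, "dx": 0.004, "dy": 0, "dz": 0.05, "spin": 0}, {"gripper": 50, "dx": 0, "dy": 0, "dz": 0.04, "spin": 0}, {"gripper": 50, "dx": 0, "dy": 0, "dz": 0.015, "spin": 0}, {"gripper": 50, "dx": 0, "dy": 0, "dz": 0.003, "spin": 0}, {"gripper": 50, "dx": 0.005, "dy": 0, "dz": 0.0, "spin": 0}, {"gripper": 50, "dx": 0.007, "dy": 0, "dz": 0, "spin": 0}])

```text
time: 22.95
ee_pos: [0.604, -0.0413, 0.0025]
eef_rot: [0.766, 0.643, 0.001, 0.001]
ft_force: [-0.3, -1.0, 0.1]
width: 0.0437
```

>>> arm_command(increments=[{"gripper": 50, "dx": 0.008, "dy": 0, "dz": 0, "spin": 0}, {"gripper": 50, "dx": 0.007, "dy": 0, "dz": 0, "spin": 0}, {"gripper": 50, "dx": 0.005, "dy": 0, "dz": 0, "spin": 0}, {"gripper": 50, "dx": 0.003, "dy": 0, "dz": 0, "spin": 0}, {"gripper": 50, "dx": 0.002, "dy": 0, "dz": 0, "spin": 0}, {"gripper": 50, "dx": 0.002, "dy": 0, "dz": 0, "spin": 0}, {"gripper": 50, "dx": 0.001, "dy": 0, "dz": 0.0, "spin": 0}, {"gripper": 50, "dx": 0, "dy": 0, "dz": 0, "spin": 0}])

```text
time: 23.95
ee_pos: [0.6077, -0.0144, 0.0009]
eef_rot: [0.766, 0.643, -0.0, 0.0]
ft_force: [0.1, -1.8, 0.7]
width: 0.0434
```

```bash
python3 -c "
from h import *
s,R=st()
"
```

```text
t 23.95 ee [ 0.6077 -0.0144  0.0009] jig mm [ -0.1 -59.7] toolx yaw 80.06 ft [ 0.11 -1.8   0.73] w 0.0434 tilt -1.0
```

Just touching; a firm press, then retreat.

>>> arm_command(increments=[{"gripper": 50, "dx": 0.001, "dy": 0, "dz": 0, "spin": 0}, {"gripper": 50, "dx": 0.001, "dy": 0, "dz": 0, "spin": 0}, {"gripper": 50, "dx": 0.001, "dy": 0, "dz": 0, "spin": 0}, {"gripper": 50, "dx": 0, "dy": 0, "dz": 0, "spin": 0}, {"gripper": 50, "dx": 0, "dy": 0, "dz": 0, "spin": 0}, {"gripper": 50, "dx": 0, "dy": 0, "dz": 0, "spin": 0}, {"gripper": 50, "dx": 0, "dy": 0, "dz": 0.0, "spin": 0}, {"gripper": 50, "dx": 0, "dy": 0, "dz": 0, "spin": 0}])

```text
time: 24.95
ee_pos: [0.6077, -0.0143, 0.0009]
eef_rot: [0.766, 0.642, -0.002, 0.001]
ft_force: [-4.3, -10.6, 4.3]
width: 0.0435
```

```bash
python3 -c "
from h import *
s,R=st()
"
```

```text
t 24.95 ee [ 0.6077 -0.0143  0.0009] jig mm [ -0.1 -59.6] toolx yaw 79.95 ft [ -4.31 -10.58   4.34] w 0.0435 tilt -0.99999
```

```bash
python3 -c "
from h import *
s=read_state(); print(s['joint_positions'].round(2)); print(w2j([.545,-.265]))
"
```

```text
[ 0.44  0.56 -0.63  1.68  0.38  1.03 -0.49]
[ -18.71811718 -317.34364983]
```

>>> arm_command(increments=[{"gripper": 50, "dx": -0.005, "dy": 0, "dz": 0, "spin": 0}, {"gripper": 50, "dx": -0.015, "dy": 0, "dz": 0, "spin": 0}, {"gripper": 50, "dx": 0, "dy": 0, "dz": -0.04, "spin": 0}, {"gripper": 50, "dx": 0, "dy": 0, "dz": -0.05, "spin": 0}, {"gripper": 50, "dx": -0.02, "dy": 0, "dz": -0.05, "spin": 0}, {"gripper": 80, "dx": -0.035, "dy": 0, "dz": -0.05, "spin": 0}, {"gripper": 80, "dx": -0.04, "dy": 0, "dz": -0.01, "spin": 0}, {"gripper": 80, "dx": -0.04, "dy": 0, "dz": 0, "spin": 0}])

```text
time: 25.95
ee_pos: [0.5818, -0.1656, 0.2025]
eef_rot: [0.766, 0.643, 0.001, 0.001]
ft_force: [-0.1, 0.4, -0.4]
width: 0.0646
```

>>> arm_command(increments=[{"gripper": 80, "dx": -0.035, "dy": -0.007, "dz": 0, "spin": 0}, {"gripper": 80, "dx": -0.03, "dy": -0.006, "dz": 0, "spin": 0}, {"gripper": 80, "dx": -0.02, "dy": -0.006, "dz": 0, "spin": 0}, {"gripper": 80, "dx": -0.015, "dy": 0, "dz": 0, "spin": -7}, {"gripper": 80, "dx": 0, "dy": 0, "dz": 0, "spin": -7}, {"gripper": 80, "dx": 0, "dy": 0, "dz": 0, "spin": -7}, {"gripper": 80, "dx": 0, "dy": 0, "dz": 0, "spin": -6.5}, {"gripper": 80, "dx": 0, "dy": 0, "dz": 0, "spin": 0}])

```text
time: 26.95
ee_pos: [0.5453, -0.2594, 0.2009]
eef_rot: [0.591, 0.807, 0.0, -0.0]
ft_force: [0.2, 0.4, 0.1]
width: 0.0697
```

>>> arm_command(increments=[{"gripper": 80, "dx": 0, "dy": 0, "dz": 0, "spin": 0}, {"gripper": 80, "dx": 0, "dy": 0, "dz": 0, "spin": 0}, {"gripper": 80, "dx": 0, "dy": 0, "dz": 0, "spin": 0}, {"gripper": 80, "dx": 0, "dy": 0, "dz": 0, "spin": 0}, {"gripper": 80, "dx": 0, "dy": 0, "dz": 0, "spin": 0}, {"gripper": 80, "dx": 0, "dy": 0, "dz": 0, "spin": 0}, {"gripper": 80, "dx": 0, "dy": 0, "dz": 0, "spin": 0}, {"gripper": 80, "dx": 0, "dy": 0, "dz": 0, "spin": 0}])

```text
time: 27.95
ee_pos: [0.5456, -0.2589, 0.201]
eef_rot: [0.591, 0.807, -0.0, 0.0]
ft_force: [-0.4, -0.2, -0.9]
width: 0.0696
```

```bash
python3 -c "
from h import *
import pickle
s,R=st();i=cams.camera_info('wrist');im=snap('wrist','w13.png');pickle.dump(i,open('w13.pkl','wb'))
print(proj(i,[.518,-.183,.092]))
im=cv2.imread('pics/w13.png');cv2.imwrite('pics/w13b.png',cv2.convertScaleAbs(im,alpha=1.6))
"
```

```text
t 27.95 ee [ 0.5456 -0.2589  0.201 ] jig mm [ -19.2 -311.3] toolx yaw 107.57 ft [-0.38 -0.22 -0.88] w 0.0696 tilt -1.0
[313.08662248 102.01266198]
```

View pics/w13b.png

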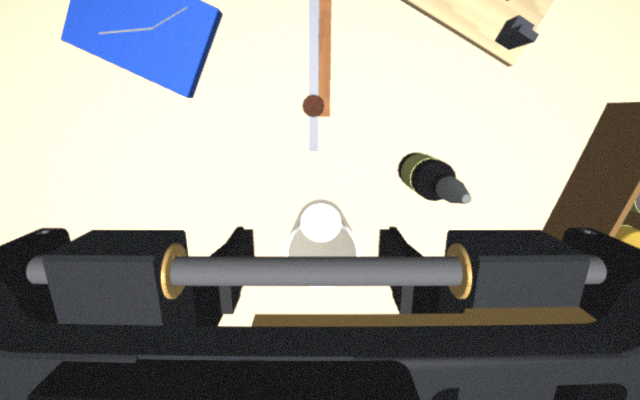

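```bash
python3 -c "
from h import *
import pickle
i=pickle.load(open('w13.pkl','rb'));T=cams.camera_info('top')
im=cv2.imread('pics/w13.png');hsv=cv2.cvtColor(im,cv2.COLOR_BGR2HSV)
sub=im[85:125,295:330].astype(int); m=(sub.sum(2)<150).astype(np.uint8)
n,l,stt,c=cv2.connectedComponentsWithStats(m); 
for k in range(1,n):
  if stt[k,4]>50: print(stt[k],c[k]+[295,85])
p=onz(i,313,104.5,.092); print('knob wrist',p.round(4),w2j(p).round(1))
print('tri',tri(i,(313,104.5),T,(290+690.5/5-.5,130+440.5/5-.5)))
b1=onz(i,314,150,.051);b0=onz(i,314,10,.051);print('bar tip',w2j(b1).round(1),w2j(b0).round(1)); d=b1-b0; print('bar yaw',np.degrees(np.arctan2(d[1],d[0])))
H=j2w(-140,-62); print('hinge',H,'knob dist',np.linalg.norm(p[:2]-H))
todo([*p[:2],.201])
"
```

```text
knob wrist [ 0.5186 -0.1851  0.092 ] [ -58.5 -243.1]
tri (array([ 0.51870188, -0.18470236,  0.08530439]), np.float64(0.0006553369766475212))
bar tip [ -37.1 -283. ] [ -98.7 -164.3]
bar yaw -72.49690278608308
hinge [0.46942509 0.0073933 ] knob dist 0.1986368647421303
t 28.0 ee [ 0.5456 -0.2589  0.201 ] jig mm [ -19.2 -311.3] toolx yaw 107.57 ft [0.47 0.7  0.06] w 0.0699 tilt -1.0
shift tool [ 0.0786 -0.0035 -0.    ]
```

>>> arm_command(increments=[{"gripper": 80, "dx": 0.025, "dy": -0.0015, "dz": 0, "spin": 0}, {"gripper": 80, "dx": 0.025, "dy": -0.001, "dz": 0, "spin": 0}, {"gripper": 80, "dx": 0.02, "dy": -0.001, "dz": 0.02, "spin": 0}, {"gripper": 80, "dx": 0.0095, "dy": 0, "dz": 0.03, "spin": 0}, {"gripper": 80, "dx": 0, "dy": 0, "dz": 0.03, "spin": 0}, {"gripper": 80, "dx": 0, "dy": 0, "dz": 0.03, "spin": 0}, {"gripper": 80, "dx": 0, "dy": 0, "dz": 0.028, "spin": 0}, {"gripper": 80, "dx": 0, "dy": 0, "dz": 0.02, "spin": 0}])

```text
time: 29.0
ee_pos: [0.5179, -0.1842, 0.0418]
eef_rot: [0.591, 0.807, -0.0, -0.0]
ft_force: [-0.3, -0.3, 0.2]
width: 0.0698
```

```bash
python3 -c "
from h import *
todo([.519,-.186,.043]);snap('wrist','w14.png');snap('side','s14.png')
im=cv2.imread('pics/w14.png');cv2.imwrite('pics/w14b.png',cv2.convertScaleAbs(im,alpha=1.6))
im=cv2.imread('pics/s14.png');cv2.imwrite('pics/s14z.png',cv2.convertScaleAbs(cv2.resize(im[90:200,290:400],None,fx=5,fy=5,interpolation=cv2.INTER_CUBIC),alpha=1.6))
"
```

```text
t 29.0 ee [ 0.5179 -0.1842  0.0418] jig mm [ -59.3 -242.4] toolx yaw 107.57 ft [-0.27 -0.34  0.16] w 0.0698 tilt -1.0
shift tool [-0.0021  0.0005 -0.0012]
```

View pics/w14b.png

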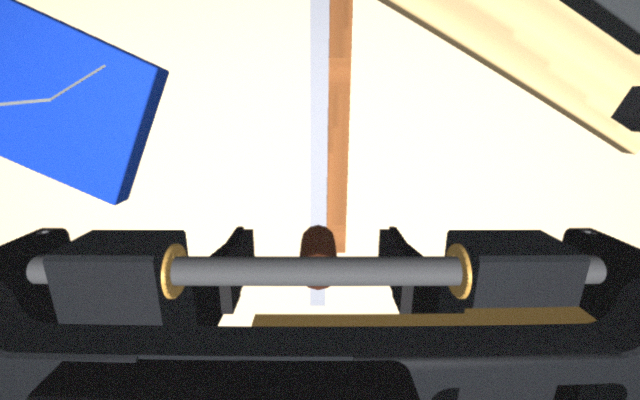

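View pics/s14z.png

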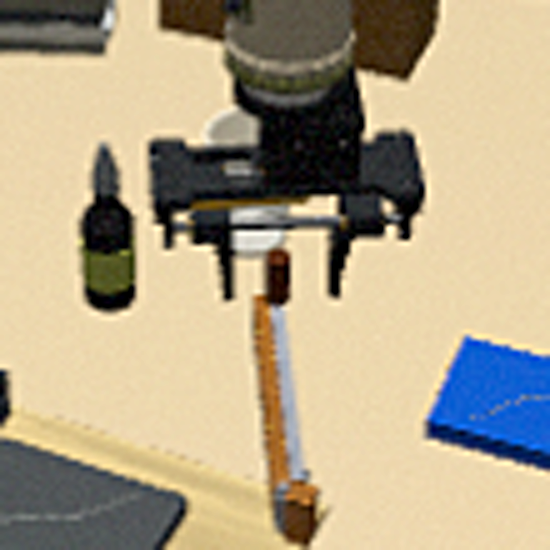

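>>> arm_command(grip_force=25, increments=[{"gripper": 10, "dx": 0, "dy": 0, "dz": 0, "spin": 0}, {"gripper": 10, "dx": 0, "dy": 0, "dz": 0, "spin": 0}, {"gripper": 10, "dx": 0, "dy": 0, "dz": 0, "spin": 0}, {"gripper": 10, "dx": 0, "dy": 0, "dz": 0, "spin": 0}, {"gripper": 10, "dx": 0, "dy": 0, "dz": 0, "spin": 0}, {"gripper": 10, "dx": 0, "dy": 0, "dz": 0, "spin": 0}, {"gripper": 10, "dx": 0, "dy": 0, "dz": 0, "spin": 0}, {"gripper": 10, "dx": 0, "dy": 0, "dz": 0, "spin": 0}])

```text
time: 30.1
ee_pos: [0.5183, -0.1843, 0.043]
eef_rot: [0.591, 0.807, -0.0, 0.0]
ft_force: [-0.1, -0.1, 0.4]
width: 0.0193
```

```bash
python3 -c "
from h import *
st()"
```

```text
t 30.1 ee [ 0.5183 -0.1843  0.043 ] jig mm [ -58.9 -242.4] toolx yaw 107.57 ft [-0.08 -0.09  0.44] w 0.0193 tilt -1.0
```

>>> arm_command(increments=[{"gripper": 10, "dx": -0.0003, "dy": 0.0104, "dz": 0, "spin": -3}, {"gripper": 10, "dx": -0.0003, "dy": 0.0138, "dz": 0, "spin": -4}, {"gripper": 10, "dx": -0.0002, "dy": 0.0173, "dz": 0, "spin": -5}, {"gripper": 10, "dx": -0.0002, "dy": 0.0173, "dz": 0, "spin": -5}, {"gripper": 10, "dx": -0.0002, "dy": 0.0173, "dz": 0, "spin": -5}, {"gripper": 10, "dx": -0.0003, "dy": 0.0138, "dz": 0, "spin": -4}, {"gripper": 10, "dx": -0.0003, "dy": 0.0104, "dz": 0, "spin": -3}, {"gripper": 10, "dx": 0, "dy": 0, "dz": 0, "spin": 0}])

```text
time: 31.1
ee_pos: [0.6066, -0.1362, 0.0432]
eef_rot: [0.369, 0.929, 0.0, 0.001]
ft_force: [3.2, -3.5, -0.8]
width: 0.0193
```

```bash
python3 -c "
from h import *
s,R=st(); H=j2w(-140,-62); d=s['ee_pos'][:2]-H; print(np.linalg.norm(d), np.degrees(np.arctan2(d[1],d[0]))+9.9+3.15, R.T@s['ft_force'])"
```

```text
t 31.1 ee [ 0.6066 -0.1362  0.0432] jig mm [  19.8 -179.8] toolx yaw 136.71 ft [ 3.19 -3.52 -0.8 ] w 0.0193 tilt -1.0
0.19853666243486903 -33.26024377148868 [-4.73726284 -0.37813807  0.80237373]
```

>>> arm_command(increments=[{"gripper": 10, "dx": -0.0013, "dy": 0.0104, "dz": 0, "spin": -3}, {"gripper": 10, "dx": -0.0003, "dy": 0.0138, "dz": 0, "spin": -4}, {"gripper": 10, "dx": -0.0002, "dy": 0.0173, "dz": 0, "spin": -5}, {"gripper": 10, "dx": -0.0003, "dy": 0.0138, "dz": 0, "spin": -4}, {"gripper": 10, "dx": -0.0003, "dy": 0.0104, "dz": 0, "spin": -3}, {"gripper": 10, "dx": 0, "dy": 0, "dz": 0, "spin": 0}, {"gripper": 10, "dx": 0.0005, "dy": 0, "dz": -0.004, "spin": 0}, {"gripper": 10, "dx": 0.0005, "dy": 0, "dz": -0.004, "spin": 0}])

```text
time: 32.1
ee_pos: [0.6442, -0.0844, 0.0509]
eef_rot: [0.211, 0.977, -0.0, -0.0]
ft_force: [1.4, 0.3, -1.3]
width: 0.0195
```

```bash
python3 -c "
from h import *
s,R=st(); H=j2w(-140,-62); d=s['ee_pos'][:2]-H; print(np.linalg.norm(d), np.degrees(np.arctan2(d[1],d[0]))+9.9+3.15, R.T@s['ft_force'])"
```

```text
t 32.1 ee [ 0.6442 -0.0844  0.0509] jig mm [  48.  -122.4] toolx yaw 155.59 ft [ 1.36  0.29 -1.35] w 0.0195 tilt -1.0
0.19744400080096947 -14.650804616121816 [-1.12000064  0.82663473  1.34849624]
```

>>> arm_command(increments=[{"gripper": 10, "dx": 0.001, "dy": 0, "dz": -0.003, "spin": 0}, {"gripper": 10, "dx": 0.001, "dy": 0, "dz": -0.004, "spin": 0}, {"gripper": 10, "dx": 0.001, "dy": 0, "dz": -0.004, "spin": 0}, {"gripper": 10, "dx": 0.001, "dy": 0, "dz": -0.004, "spin": 0}, {"gripper": 10, "dx": 0.001, "dy": 0, "dz": -0.003, "spin": 0}, {"gripper": 10, "dx": 0, "dy": 0, "dz": 0, "spin": 0}, {"gripper": 10, "dx": 0, "dy": 0, "dz": 0, "spin": 0}, {"gripper": 10, "dx": 0, "dy": 0, "dz": 0, "spin": 0}])

```text
time: 33.1
ee_pos: [0.6395, -0.082, 0.0686]
eef_rot: [0.211, 0.977, 0.0, -0.0]
ft_force: [-1.3, 1.2, -2.7]
width: 0.0197
```

```bash
python3 -c "
from h import *
s,R=st(); H=j2w(-140,-62); d=s['ee_pos'][:2]-H; print(np.linalg.norm(d), np.degrees(np.arctan2(d[1],d[0]))+9.9+3.15, R.T@s['ft_force'])
snap('wrist','w15.png');snap('side','s15.png')
im=cv2.imread('pics/w15.png');cv2.imwrite('pics/w15b.png',cv2.convertScaleAbs(im,alpha=1.6))
im=cv2.imread('pics/s15.png');cv2.imwrite('pics/s15z.png',cv2.convertScaleAbs(cv2.resize(im[110:220,260:380],None,fx=5,fy=5,interpolation=cv2.INTER_CUBIC),alpha=1.6))
"
```

```text
t 33.1 ee [ 0.6395 -0.082   0.0686] jig mm [  42.9 -120.8] toolx yaw 155.59 ft [-1.27  1.17 -2.7 ] w 0.0197 tilt -1.0
0.19215589168764288 -14.671426222187725 [1.63621238 0.54395873 2.70501492]
```

View pics/w15b.png

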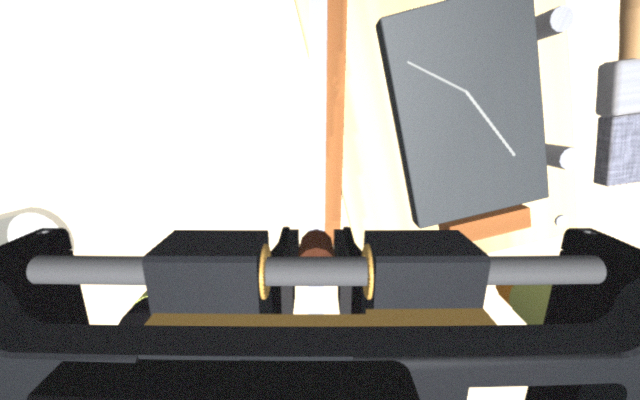

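View pics/s15z.png

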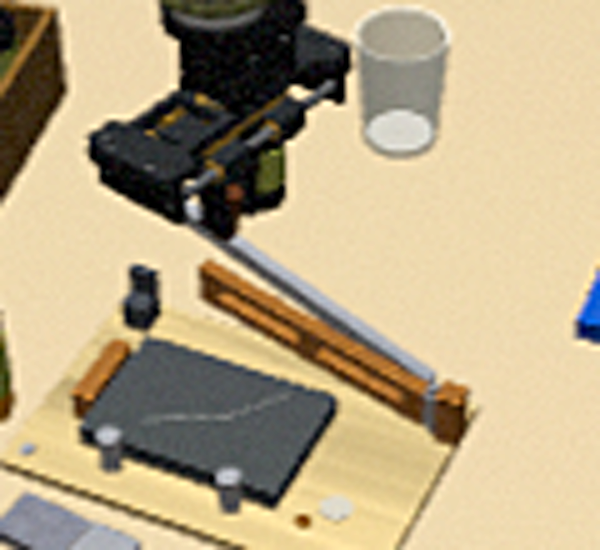

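>>> arm_command(increments=[{"gripper": 10, "dx": -0.0003, "dy": 0.0067, "dz": 0, "spin": -2}, {"gripper": 10, "dx": -0.0003, "dy": 0.01, "dz": 0, "spin": -3}, {"gripper": 10, "dx": -0.0003, "dy": 0.01, "dz": 0, "spin": -3}, {"gripper": 10, "dx": -0.0003, "dy": 0.01, "dz": 0, "spin": -3}, {"gripper": 10, "dx": -0.0003, "dy": 0.0067, "dz": 0, "spin": -2}, {"gripper": 10, "dx": -0.0002, "dy": 0.0033, "dz": 0, "spin": -1}, {"gripper": 10, "dx": 0, "dy": 0, "dz": 0, "spin": 0}, {"gripper": 10, "dx": 0, "dy": 0, "dz": 0, "spin": 0}])

```text
time: 34.2
ee_pos: [0.6563, -0.039, 0.0689]
eef_rot: [0.091, 0.996, -0.0, -0.0]
ft_force: [-4.5, 1.2, -4.2]
width: 0.0194
```

```bash
python3 -c "
from h import *
s,R=st(); H=j2w(-140,-62); d=s['ee_pos'][:2]-H; print(np.linalg.norm(d), np.degrees(np.arctan2(d[1],d[0]))+9.9+3.15, R.T@s['ft_force'])
snap('side','s16.png')
im=cv2.imread('pics/s16.png');cv2.imwrite('pics/s16z.png',cv2.convertScaleAbs(cv2.resize(im[110:220,260:380],None,fx=5,fy=5,interpolation=cv2.INTER_CUBIC),alpha=1.6))
"
```

```text
t 34.2 ee [ 0.6563 -0.039   0.0689] jig mm [ 52.  -75.6] toolx yaw 169.53 ft [-4.52  1.23 -4.18] w 0.0194 tilt -1.0
0.1925003691110662 -0.8931552086280115 [4.67145948 0.39217367 4.18044834]
```

View pics/s16z.png

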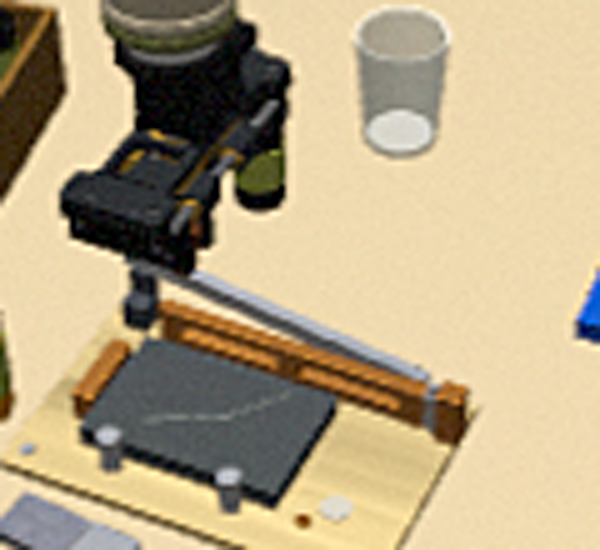

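>>> arm_command(increments=[{"gripper": 10, "dx": 0.0005, "dy": 0.001, "dz": 0, "spin": -0.4}, {"gripper": 10, "dx": 0.0005, "dy": 0.001, "dz": 0, "spin": -0.3}, {"gripper": 10, "dx": 0, "dy": 0.001, "dz": 0, "spin": 0}, {"gripper": 10, "dx": 0, "dy": 0.0005, "dz": 0, "spin": 0}, {"gripper": 10, "dx": 0, "dy": 0, "dz": 0, "spin": 0}, {"gripper": 10, "dx": 0, "dy": 0, "dz": 0, "spin": 0}, {"gripper": 10, "dx": 0, "dy": 0, "dz": 0, "spin": 0}, {"gripper": 10, "dx": 0, "dy": 0, "dz": 0, "spin": 0}])

```text
time: 35.25
ee_pos: [0.6569, -0.0354, 0.0694]
eef_rot: [0.085, 0.996, -0.0, 0.001]
ft_force: [5.4, -1.5, -0.3]
width: 0.0192
```

```bash
python3 -c "
from h import *
s,R=st(); H=j2w(-140,-62); d=s['ee_pos'][:2]-H; print(np.linalg.norm(d), np.degrees(np.arctan2(d[1],d[0]))+9.9+3.15, R.T@s['ft_force'])
snap('wrist','w17.png')
im=cv2.imread('pics/w17.png');cv2.imwrite('pics/w17b.png',cv2.convertScaleAbs(im,alpha=1.6))
"
```

```text
t 35.25 ee [ 0.6569 -0.0354  0.0694] jig mm [ 52.  -71.9] toolx yaw 170.25 ft [ 5.38 -1.52 -0.29] w 0.0192 tilt -1.0
0.19226447317226553 0.20031943843941447 [-5.56344636 -0.58880359  0.29805975]
```

View pics/w17b.png

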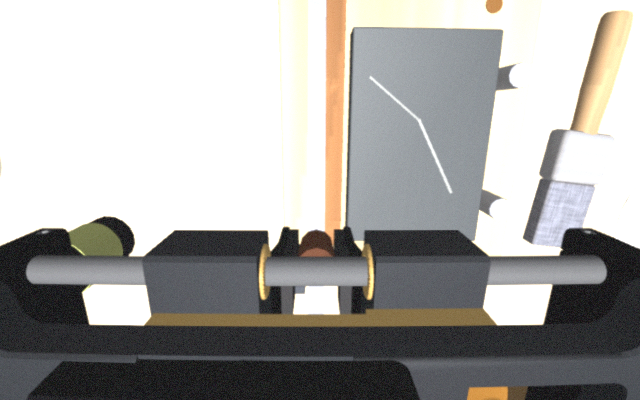

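>>> arm_command(increments=[{"gripper": 10, "dx": -0.0005, "dy": 0, "dz": 0.003, "spin": 0}, {"gripper": 10, "dx": -0.0008, "dy": 0, "dz": 0.004, "spin": 0}, {"gripper": 10, "dx": -0.0008, "dy": 0, "dz": 0.004, "spin": 0}, {"gripper": 10, "dx": -0.0008, "dy": 0, "dz": 0.004, "spin": 0}, {"gripper": 10, "dx": -0.0008, "dy": 0, "dz": 0.004, "spin": 0}, {"gripper": 10, "dx": -0.0008, "dy": 0, "dz": 0.004, "spin": 0}, {"gripper": 10, "dx": -0.0005, "dy": 0, "dz": 0.002, "spin": 0}, {"gripper": 10, "dx": 0, "dy": 0, "dz": 0, "spin": 0}])

```text
time: 36.3
ee_pos: [0.6624, -0.0363, 0.0446]
eef_rot: [0.085, 0.996, 0.0, 0.001]
ft_force: [7.6, -2.2, 0.8]
width: 0.0191
```

```bash
python3 -c "
from h import *
s,R=st(); H=j2w(-140,-62); d=s['ee_pos'][:2]-H; print(np.linalg.norm(d), np.degrees(np.arctan2(d[1],d[0]))+9.9+3.15, R.T@s['ft_force'])
snap('side','s18.png')
im=cv2.imread('pics/s18.png');cv2.imwrite('pics/s18z.png',cv2.convertScaleAbs(cv2.resize(im[110:220,260:380],None,fx=5,fy=5,interpolation=cv2.INTER_CUBIC),alpha=1.6))
"
```

```text
t 36.3 ee [ 0.6624 -0.0363  0.0446] jig mm [ 57.6 -71.9] toolx yaw 170.23 ft [ 7.65 -2.2   0.77] w 0.0191 tilt -1.0
0.19784163937802296 0.2910689995800797 [-7.91333535 -0.87097051 -0.74499882]
```

View pics/s18z.png

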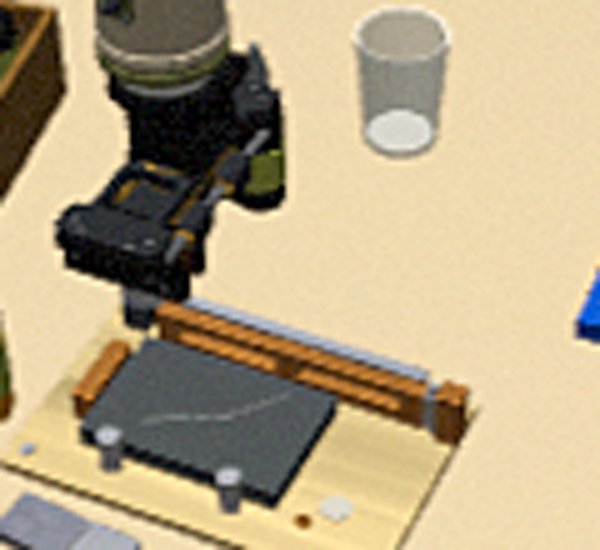

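>>> arm_command(increments=[{"gripper": 10, "dx": -0.001, "dy": 0, "dz": 0.001, "spin": 0}, {"gripper": 10, "dx": -0.0005, "dy": 0, "dz": 0, "spin": 0}, {"gripper": 50, "dx": 0, "dy": 0, "dz": 0, "spin": 0}, {"gripper": 50, "dx": 0, "dy": 0, "dz": 0, "spin": 0}, {"gripper": 50, "dx": 0, "dy": 0, "dz": 0, "spin": 0}, {"gripper": 50, "dx": 0, "dy": 0, "dz": 0, "spin": 0}, {"gripper": 50, "dx": 0, "dy": 0, "dz": 0, "spin": 0}, {"gripper": 50, "dx": 0, "dy": 0, "dz": -0.01, "spin": 0}])

```text
time: 37.35
ee_pos: [0.6619, -0.0362, 0.0526]
eef_rot: [0.085, 0.996, -0.0, -0.001]
ft_force: [0.3, -0.0, -0.4]
width: 0.0434
```

>>> arm_command(increments=[{"gripper": 50, "dx": 0, "dy": 0, "dz": -0.03, "spin": 0}, {"gripper": 50, "dx": 0, "dy": 0, "dz": -0.04, "spin": 0}, {"gripper": 50, "dx": 0, "dy": 0, "dz": -0.04, "spin": 0}, {"gripper": 50, "dx": -0.02, "dy": 0, "dz": -0.04, "spin": 0}, {"gripper": 50, "dx": -0.03, "dy": -0.0, "dz": 0, "spin": 0}, {"gripper": 50, "dx": -0.02, "dy": 0, "dz": 0, "spin": 0}, {"gripper": 50, "dx": -0.01, "dy": 0, "dz": 0, "spin": 0}, {"gripper": 50, "dx": 0, "dy": 0, "dz": 0, "spin": 0}])

```text
time: 38.35
ee_pos: [0.7414, -0.0494, 0.2029]
eef_rot: [0.085, 0.996, 0.0, -0.0]
ft_force: [0.5, 0.5, -0.1]
width: 0.0435
```

>>> arm_command(increments=[{"gripper": 50, "dx": 0, "dy": 0, "dz": 0, "spin": 0}, {"gripper": 50, "dx": 0, "dy": 0, "dz": 0, "spin": 0}, {"gripper": 50, "dx": 0, "dy": 0, "dz": 0, "spin": 0}, {"gripper": 50, "dx": 0, "dy": 0, "dz": 0, "spin": 0}, {"gripper": 50, "dx": 0, "dy": 0, "dz": 0, "spin": 0}, {"gripper": 50, "dx": 0, "dy": 0, "dz": 0, "spin": 0}, {"gripper": 50, "dx": 0, "dy": 0, "dz": 0, "spin": 0}, {"gripper": 50, "dx": 0, "dy": 0, "dz": 0, "spin": 0}])

```text
time: 39.35
ee_pos: [0.7413, -0.0497, 0.203]
eef_rot: [0.085, 0.996, -0.0, -0.0]
ft_force: [0.2, 0.2, -0.0]
width: 0.0435
```

```bash
python3 -c "
from h import *
import pickle
s,R=st(); i=cams.camera_info('wrist');pickle.dump(i,open('w19.pkl','wb'))
snap('wrist','w19.png');snap('side','s19.png');snap('top','t19.png')
im=cv2.imread('pics/w19.png');cv2.imwrite('pics/w19b.png',cv2.convertScaleAbs(im,alpha=1.5))
im=cv2.imread('pics/s19.png');cv2.imwrite('pics/s19z.png',cv2.convertScaleAbs(cv2.resize(im[110:220,260:380],None,fx=5,fy=5,interpolation=cv2.INTER_CUBIC),alpha=1.6))
"
```

```text
t 39.35 ee [ 0.7413 -0.0497  0.203 ] jig mm [137.7 -71.5] toolx yaw 170.28 ft [ 0.24  0.18 -0.04] w 0.0435 tilt -1.0
```

View pics/w19b.png

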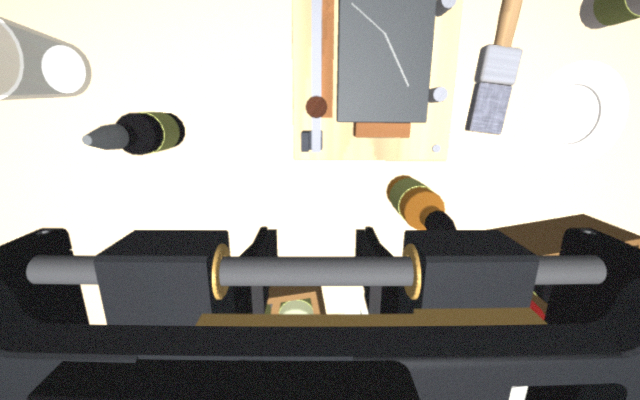

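View pics/s19z.png

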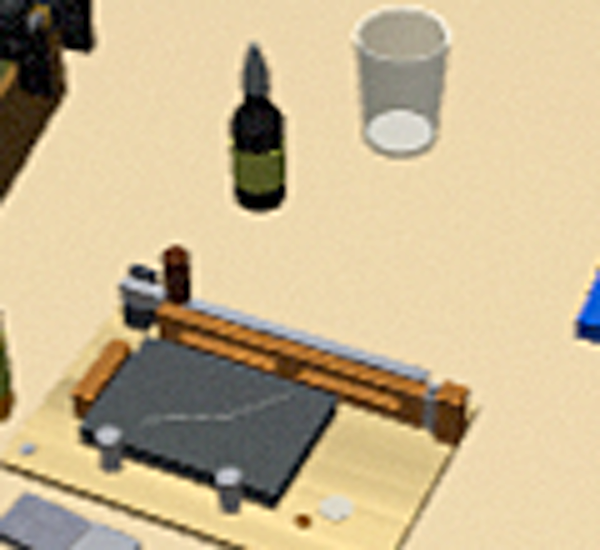

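```bash
python3 -c "
from h import *
im=cv2.imread('pics/w19.png');cv2.imwrite('pics/w19z.png',cv2.convertScaleAbs(cv2.resize(im[80:170,270:450],None,fx=4.4,fy=4.4,interpolation=cv2.INTER_CUBIC),alpha=1.5))
im=cv2.imread('pics/s19.png');cv2.imwrite('pics/s19y.png',cv2.convertScaleAbs(cv2.resize(im[150:185,275:315],None,fx=14,fy=14,interpolation=cv2.INTER_CUBIC),alpha=1.6))
"
```

```text
(no output)
```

View pics/w19z.png

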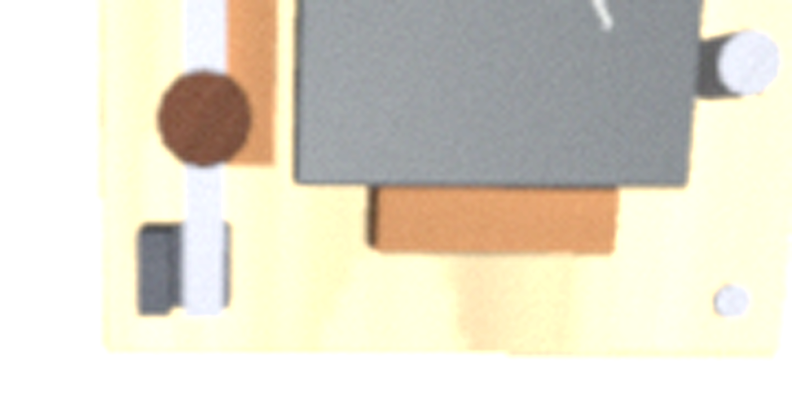

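View pics/s19y.png

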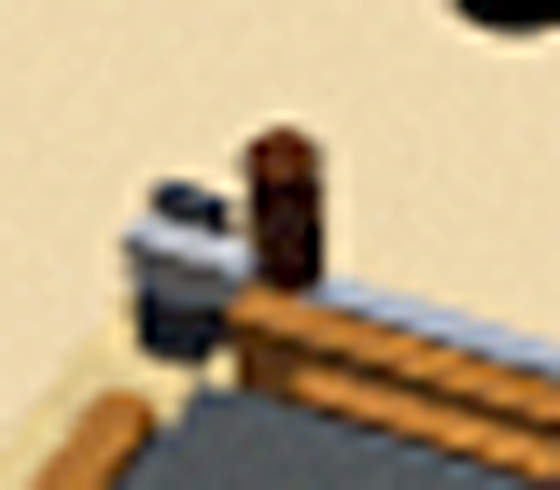

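```bash
python3 -c "
from h import *
import pickle
i=pickle.load(open('w19.pkl','rb'));S=cams.camera_info('side')
P,e=tri(i,(270+204.5/4.4-.5,80+118.5/4.4-.5),S,(275+285/14-.5,150+155/14-.5)); print('knob top',P.round(4),e,w2j(P).round(1))
f=lambda x,y,z:w2j(onz(i,270+(x+.5)/4.4-.5,80+(y+.5)/4.4-.5,z)).round(1)
print('bar tip L,R',f(185,313,.051),f(222,313,.051),'slab',f(296,184,.03),f(687,185,.03))
for n,a in (('top','t19'),('side','s19')):
  A=cv2.imread('pics/%s0.png'%n).astype(int);B=cv2.imread('pics/%s.png'%a).astype(int)
  d=(np.abs(cv2.blur(A.astype(np.float32),(3,3))-cv2.blur(B.astype(np.float32),(3,3))).max(2)>30).astype(np.uint8)
  k,l,st_,c=cv2.connectedComponentsWithStats(d); print(n,[st_[j].tolist() for j in range(1,k) if st_[j,4]>15])
"
```

```text
knob top [ 0.6645 -0.037   0.0909] 0.00037119485529233846 [ 59.8 -72.2]
bar tip L,R [104.6 -76.5] [104.6 -67.5] slab [ 74.6 -48.9] [74.3 49.8]
top [[425, 36, 21, 36, 295], [394, 42, 28, 27, 147], [358, 44, 160, 356, 16530], [413, 65, 13, 5, 45], [404, 73, 6, 13, 35], [438, 74, 12, 15, 116], [454, 127, 21, 65, 281], [379, 160, 4, 7, 22], [331, 162, 41, 47, 431], [338, 168, 45, 52, 566], [428, 168, 18, 19, 236], [463, 195, 8, 6, 26], [361, 219, 7, 12, 49], [582, 343, 58, 57, 2312], [620, 342, 10, 4, 28], [347, 379, 21, 14, 152], [381, 378, 8, 13, 49], [329, 386, 5, 14, 44], [360, 388, 16, 12, 119], [334, 392, 11, 8, 51], [381, 394, 20, 6, 56]]
side [[245, 0, 138, 13, 969], [347, 0, 111, 17, 958], [467, 0, 10, 15, 98], [474, 0, 8, 12, 57], [510, 0, 62, 164, 5810], [575, 0, 6, 21, 48], [580, 0, 5, 16, 46], [242, 10, 28, 27, 588], [391, 10, 34, 14, 258], [378, 12, 16, 22, 109], [429, 14, 11, 18, 50], [440, 16, 78, 136, 5065], [445, 23, 8, 3, 16], [570, 24, 8, 10, 32], [430, 36, 6, 5, 18], [249, 52, 6, 9, 43], [241, 67, 52, 54, 1235], [261, 113, 8, 15, 60], [275, 139, 77, 69, 1130], [473, 147, 22, 35, 243], [497, 153, 28, 29, 475], [523, 152, 25, 51, 429], [500, 186, 25, 11, 240], [491, 192, 7, 6, 30], [284, 195, 34, 17, 219]]
```

```bash
python3 -c "
from h import *
st(); print(job.close_job())"
```

```text
t 39.5 ee [ 0.7413 -0.0497  0.203 ] jig mm [137.7 -71.5] toolx yaw 170.28 ft [-0.59 -0.43 -0.02] w 0.0435 tilt -1.0
the job is handed in; nothing more can be done
None
```

The slab is fully home and the gate is shut and latched. I handed the job in at about 39.5 s with the arm clear at z = 0.20 m. No verdict was reported.

- **Slab:** I pushed it square onto both dowels and then onto the end stop. A second push towards the dowels held still at about 10 N. Its corners afterwards measured within about 2 mm of home, with no visible gap at the dowels or the stop.
- **Gate and latch:** I gripped the knob, swung the gate in, lifted the bar about 25 mm over the catch, closed the gate and lowered the bar. In the last pictures the knob top is 91 mm above the table (92 mm with the bar down). The bar's end lies at jig y -76.5 to -67.5 mm, on the slab's side of the lip's inner face at -81 mm. I did not test the lock by pulling on the gate.
- **Bystanders:** In the side view bottle_c and the cup are at the same pixels as at the start. The final views show nothing else disturbed, but I did not measure the other things one by one.

**Disagreements:**
- The fingers really end about 20 mm short of the stated TCP, so the first push passed over the slab without moving it. I lowered the tool and pushed again.
- My first side-view heights for the slab's top came out 6 to 11 mm low, most likely from picking the wrong corners.
- The first wrist picture was about 8 mm off because the arm was still settling. I measured again with it still.

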